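# Shut the junction box and lock its quarter-turn cam with the panel key

### The job

Shut the junction box's lid, then take the panel key from its wooden block and lock the lid: feel the blade into the slot of the worn, loose cam head, push it in firmly but without forcing it, turn it clockwise a quarter turn or so to its stop and let it spring back up so that it seats. Put the key back upright in its block, let go, and leave the other things on the bench where they are.

Things in the scene. Friction and masses are not known exactly. Their poses are not given: they have to be found in the camera images.
- junction_box: Grey steel junction box fixed to the bench, left or right of the key block: 150 (x) x 190 (y) x 70 mm high, three black cable glands on its far (+x) wall. Origin: centre of its underside. Its lid is hinged along the far top rim (x = +75, z = 70 mm); the free edge is on the near (-x) side. Do not force the lock: all contact forces of the key on box, lid and cam together stay under 100 N.
- lid (a joint): Lid hinge, rad: 0 = shut flat, larger = more open; starts ajar at 0.3 to 0.65. A stiff hinge: the lid stays where it is left and needs about 3 N pressed down on its free edge to shut. Plate 154 x 194 x 6 mm, top face 76.5 mm above the bench when shut.
- lid_edge (a point): Point on the top face of the lid plate, middle of its width, 14 mm in from the free edge and 140 mm from the hinge. It moves with the lid; axes are the lid's (x towards the hinge, y along it, z out of the plate). Press the lid shut here or up to 80 mm to either side.
- cam_axis (a point): On the cam's axis, level with the top of the steel collar round it (56 mm outside, 33 mm inside, 13.5 mm high, dark index marks front and back). Fixed to the lid, its axes the lid's: 90 mm above the bench when shut, 105 mm from the hinge, mid-width. Brass head 30 mm across, its top 1.5 mm below this point; a slot 5 mm wide runs right across it, 5 mm deep: floor 6.5 mm below this point when up.
- cam (a joint): Angle of the cam, rad, clockwise from above: 0 unlocked, 1.571 end stop, locked; starts at 0 to 0.1. A catch keeps it below 0.13 unless pushed in; let up past 1.45 it is caught there. Turning takes 0.1 N m. The slotted head is loose on it: its slot points along the box's y at cam 0, or up to 0.5 rad further anticlockwise (unknown: see or feel it), and takes the cam along once that play is used up.
- cam_push (a joint): How far the cam is pushed into its collar, m: 0 = up, at rest (seated), 0.007 = hard stop. Spring: 6.3 N to start, 9.1 N at 4 mm, 11.2 N at the stop. It must be pushed in more than 4 mm (aim for 5 to 6) to turn; let up in mid-turn it stays 4 mm down. Once turned, a tongue below holds the lid shut; ease the twist off the key before drawing it out. Locked, the slot lines up with the index marks (box's x); blade play lets the key turn up to 0.3 more.
- panel_key: Loose key, 89 mm tall, about 0.12 kg, upright in the block. Origin: middle of the blade's tip, z up the key. Blade 14 wide (x), 3 thick (y), 12 mm long; shank 10 mm across to z = 47; black paddle handle z = 47 to 89, 38 wide (x), 14 mm thick (y): pinch it along y at about z = 70, 40 to 60 N. Tip starts 3 mm above the bench, the handle's foot on the block. A half turn about z changes nothing.
- key_block: Fixed wooden block 64 x 64 x 50 mm. Origin: centre of its underside. An upright through slot in its middle, 20 mm along x by 14 mm along y, holds the key's shank and blade; the handle's foot rests on the top at 50 mm.
- tape_measure: Yellow tape measure 65 x 81 x 33 mm, bystander. Origin: centre of its underside.
- screw_jar: Jar of brass screws with a white lid, 69 x 67 x 81 mm, bystander. Origin: centre of its underside.
- screw_box: Small yellow and blue box of screws 55 x 85 x 45 mm, bystander. Origin: centre of its underside.

How it is judged:
By the outcome, as a careful person would: the job done as asked, in the order asked, and still so for the second after the job is handed in, with the robot touching nothing.
It also fails if it takes over 72 s, if anything falls off the work surface, if the arm or the gripper's body presses on something with over 40 N, if the wrist force passes 120 N, or if a joint passes its speed limit or range.

### The arm

A 6-joint arm with a two-finger parallel gripper is mounted at the origin on a cart in front of the work surface, level with it; the furniture and walls round the work are solid. World frame = base frame: x ahead of the robot, y to its left, z up, the work surface at z = 0. Lengths are in m, angles in rad, forces in N, time in s.
With the tool pointing down it reaches from about 0.4 to 0.825 m from the base axis. Payload 7 kg.
Tool frame: the origin (TCP) lies on the mounting face of the last link; the fingertips stand 178 mm ahead of it and the grasp point (between the pads) lies arm.grip_depth ahead of it (arm.grip_depth is the distance from the TCP to the grasp point, in m); z points along the fingers, y is the direction in which the jaws open and shut (so a half turn about z gives the same grasp; the last joint's range is limited). The gripper opens to 88 mm and grips with 3 to 60 N. Pads are 19 mm wide; open, the fingers measure 130 mm over their backs; the gripper's body (78 mm by 193 mm) begins 47 mm behind the grasp point.
Start: joints at [1.572, 0.359, 0.012, 0, -1.224, -0.288], TCP at [0.191, 0.647, 0.405] pointing down, gripper open.
Joint ranges: [-3.07, 3.07], [-1.43, 2.12], [-1.02, 1.25], [-3.03, 1.67], [-3.05, -0], [-3.03, 3.03]. Speed limits (rad/s): [2.39, 2.39, 3.01, 3.14, 3.14, 3.14].

### API

Orientations are given as [roll, pitch, yaw] about the fixed x, y, z axes, in that order (R = Rz(yaw) Ry(pitch) Rx(roll)).
In Python, from station import arm gives the robot as it stands.
- The arm moves only by the tool carry_out, never from a script. Its argument "targets" is a list that holds one entry, the list of rows, each a list of 7 numbers: the turn, a rotation vector about the tool's x, y, z in units of 8 degrees (1.0 is 8 degrees), then the shift along the tool's x, y, z in units of 2.5 cm (1.0 is 2.5 cm), then the opening, from -1 (shut) to 1 (fully open). A call has 1 to 20 rows; each row shifts and turns the commanded pose from where the row before left it, along the tool's axes as they then stand; what a row does not reach is not made up. A row lasts 1/8 s, in which the tool goes at most 62.5 mm and 10.7 degrees, less where a joint would pass 70% of its speed; a pose out of reach is approached as far as the arm can. A call with a number of a shift or a turn outside -1 to 1 is refused whole. A call with a gripper value outside its range is refused whole. The fingers move at their own pace and stop on an object; "squeeze" is the grip in N (left out, the last holds). Time passes only in rows, so rows that do not move let the fingers close. It gives the time, the measured TCP pose, the force and the opening at its end, in the units of the state.
- arm.get_state(): the state, without advancing time (a new reading comes with each control period).
- arm.grab_frame(name): name is "side" or "top"; returns (picture, depth): 480x640x3 uint8, red, green, blue; 480x640 float32, m along the optical axis (not along the pixel's ray), 0 where there is no reading.
- arm.camera_model(name): a dict with "camera_matrix" (3x3 intrinsics, pixels), "distortion" ([k1, k2, p1, p2, k3] as OpenCV has them; the pictures are not rectified), "world_from_camera" (4x4, takes a point from camera to world coordinates). Camera axes: x right, y down, z forward; pixel columns grow to the right and rows downward; lengths in m; the calibration is good to about 2 mm. A picture is of the moment at which its call begins. camera_model takes no time and is no camera call.
- arm.job_done(): hands the job in, once; it reports no verdict.
Trained networks look in the newest picture that a camera, given by its name, has taken for a name from the list of things; names that differ only in an ending like _2 or _b are one class to them, and where a whole thing is asked for, a point or a joint stands for the part that bears it (a point fixed in the world has none). Each returns a list of dicts, best first, with "conf" (0 to 1); they miss things now and then, are a little off and sometimes report something else, mostly with a low value. They report only what shows in the picture. A call takes as long as a camera call.
- arm.spot_in(camera, query): "point" ([row, column] in pixels, amid what is visible of it).
- arm.landmark_of(camera, query): "point" ([row, column] in pixels: a listed point, or the origin of a listed thing).
The state is a dict: "t": time; "q": joint angles; "qd": joint speeds; "joint_efforts": joint torques, N m; "eef_pos": TCP position; "ee_rot": TCP orientation; "force": force on the tool from outside, world axes, zero at the start; "moment": the same for the moment, N m; "width": finger opening in m.
Only numpy, scipy, OpenCV 4.12 (cv2) and the standard library are available. Lean on these libraries where they do the work, as an engineer would, in place of code of your own. Each camera call takes 0.05 s, during which the arm holds its last target.

## Working session

There is one attempt and no reset: what is moved stays moved. The work goes in short steps, Python scripts to look and compute and a tool call to move; the robot and the scene stay as the last step left them, time stands still between calls to the robot, and variables do not carry over. Pictures are saved under pics/ and viewed, and the job is handed in when it is done.

Besides the shell and the picture viewer there is one more tool, called after "Emit:" by a JSON object that holds its "fn" and its "kwargs", one argument or row to a line. carry_out: Moves the arm, as the interface text tells. Its arguments: {"type":"object","properties":{"targets":{"type":"array"},"squeeze":{"type":"number"}},"required":["targets"]}

```bash
ls -la; mkdir -p pics
cat > h.py <<'E'
import numpy as np, cv2
from station import arm
from scipy.spatial.transform import Rotation as R
def grab(n,f=None):
    im,d=arm.grab_frame(n)
    if f: cv2.imwrite('pics/'+f,im[:,:,::-1])
    return im,d
def pt(n,d,r,c,z=None,win=2):
    m=arm.camera_model(n);K=np.array(m['camera_matrix']);D=np.array(m['distortion']);T=np.array(m['world_from_camera'])
    u=cv2.undistortPoints(np.array([[[c,r]]],float),K,D)[0,0]
    ray=T[:3,:3]@np.array([u[0],u[1],1.]);o=T[:3,3]
    if z is not None: return o+ray*(z-o[2])/ray[2]
    w=d[int(r)-win:int(r)+win+1,int(c)-win:int(c)+win+1];w=w[w>0]
    return o+ray*np.median(w) if len(w) else None
def proj(n,P):
    m=arm.camera_model(n);T=np.linalg.inv(np.array(m['world_from_camera']))
    p,_=cv2.projectPoints(np.atleast_2d(np.array(P,float)),cv2.Rodrigues(T[:3,:3])[0],T[:3,3],np.array(m['camera_matrix']),np.array(m['distortion']))
    return p[:,0,::-1]
def st():
    s=arm.get_state();return s
E
python3 - <<'E'
from h import *
s=st();print(s, arm.grip_depth)
for n in['side','top']:
    im,d=grab(n,n+'0.png');m=arm.camera_model(n);print(n,np.round(m['world_from_camera'],3).tolist(),np.round(m['camera_matrix'],1).tolist())
    for q in ['junction_box','lid_edge','cam_axis','panel_key','key_block','tape_measure','screw_jar','screw_box']:
        for l in arm.landmark_of(n,q)[:2]:
            r,c=l['point'];print(n,q,np.round([r,c],1),round(l['conf'],2),np.round(pt(n,d,r,c),4))
E
```

```text
total 12
drwxr-xr-x  3 agent agent 4096 Dec  7 01:14 .
drwxr-xr-x 23 root  root  4096 Dec  7 01:14 ..
drwxr-xr-x  2 agent agent 4096 Dec  7 01:14 pics
{'t': 0.0, 'q': array([ 1.57209761e+00,  3.59404659e-01,  1.10708050e-02, -3.62307756e-04,
       -1.22411150e+00, -2.88075455e-01]), 'qd': array([ 1.95372197e-05, -3.88788959e-04,  8.18264822e-04, -1.71248123e-04,
        3.76569288e-04, -7.17879237e-05]), 'joint_efforts': array([ 9.52390910e-04, -5.82702184e+01,  2.93053508e+01,  6.99750692e+00,
        6.82327125e-03, -1.58855987e-04]), 'eef_pos': array([0.19088977, 0.64724592, 0.40371396]), 'ee_rot': array([ 3.13991480e+00, -1.41992544e-04, -2.86897440e-01]), 'force': array([-0.16923453, -0.3609572 , -0.03417357]), 'moment': array([-0.00375959,  0.00421282,  0.00324542]), 'width': 0.08727456151214905} 0.1593
side [[-0.808, 0.251, -0.533, 1.187], [0.589, 0.366, -0.721, 0.875], [0.014, -0.896, -0.444, 0.632], [0.0, 0.0, 0.0, 1.0]] [[548.2, 0.0, 307.3], [0.0, 548.2, 234.5], [0.0, 0.0, 1.0]]
side junction_box [251.2 276.4] 0.81 [ 0.5991 -0.0358  0.0536]
side lid_edge [190.2 287.3] 0.87
[... 329 characters left out ...]
crew_box [353.7 444.1] 0.63 [0.5442 0.4098 0.0309]
top [[-0.029, -0.985, 0.172, 0.315], [-0.999, 0.027, -0.017, 0.019], [0.012, -0.173, -0.985, 1.195], [0.0, 0.0, 0.0, 1.0]] [[535.6, 0.0, 328.6], [0.0, 535.6, 231.2], [0.0, 0.0, 1.0]]
top junction_box [225.6 385.8] 0.96 [ 0.5091 -0.1153  0.1301]
top lid_edge [229.4 398.7] 0.87 [ 0.4997 -0.1402  0.1354]
top cam_axis [211.6 397.5] 0.88 [ 0.5378 -0.1407  0.1283]
top panel_key [208.5 268.1] 0.53 [0.5596 0.1261 0.0909]
top key_block [208.1 272.6] 0.64 [0.5605 0.1168 0.0895]
top tape_measure [294.2 332. ] 0.86 [ 0.3795 -0.0041  0.0324]
top screw_jar [239.2 489.3] 0.83 [ 0.4825 -0.3376  0.0839]
top screw_box [238.1 159.2] 0.58 [0.5102 0.3656 0.0464]
```

View pics/side0.png

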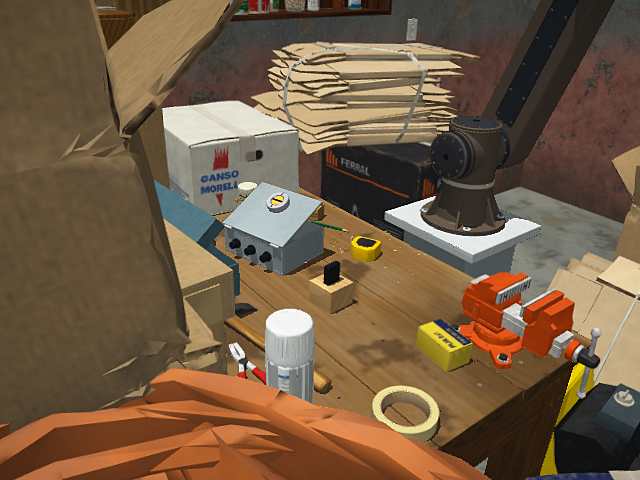

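View pics/top0.png

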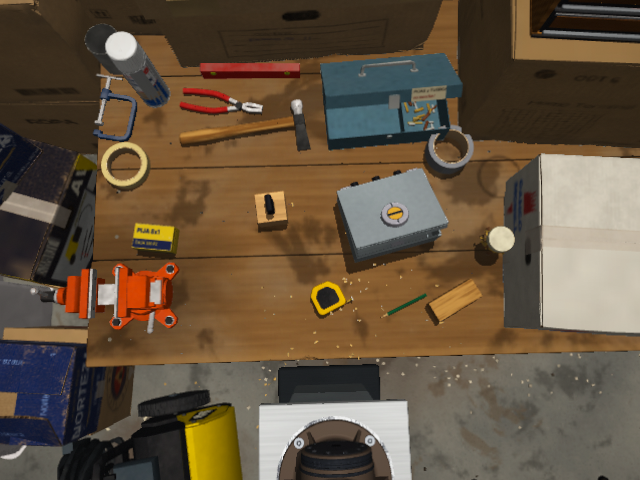

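The top view shows the box, turned, with its lid ajar at about (215,392). The key block is at (210,270), the tape at (297,328), the jar at (239,500) and the screw box at (238,156). I'll zoom in on the box and the key.

Run:
```python
from h import *
im,d=grab('top'); np.save('top_d.npy',d)
a=cv2.resize(im[150:280,320:460],None,fx=4,fy=4,interpolation=cv2.INTER_CUBIC)
cv2.imwrite('pics/boxz.png',a[:,:,::-1])
b=cv2.resize(im[170:250,230:310],None,fx=6,fy=6,interpolation=cv2.INTER_CUBIC)
cv2.imwrite('pics/keyz.png',b[:,:,::-1])
im,d=grab('side')
a=cv2.resize(im[170:330,210:370],None,fx=3.7,fy=3.7,interpolation=cv2.INTER_CUBIC)
cv2.imwrite('pics/sidez.png',a[:,:,::-1])
```

```text
(no output)
```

View pics/boxz.png

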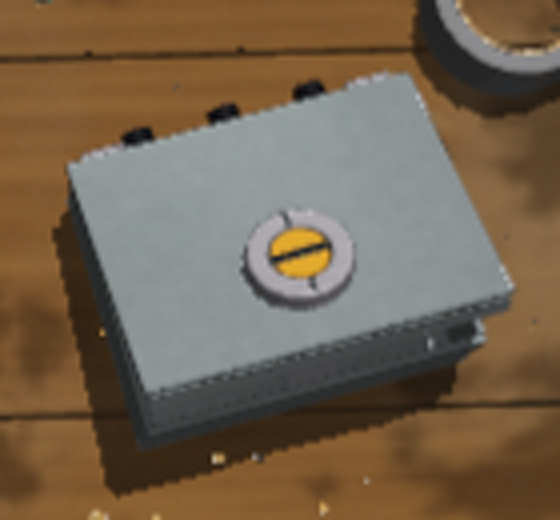

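View pics/keyz.png

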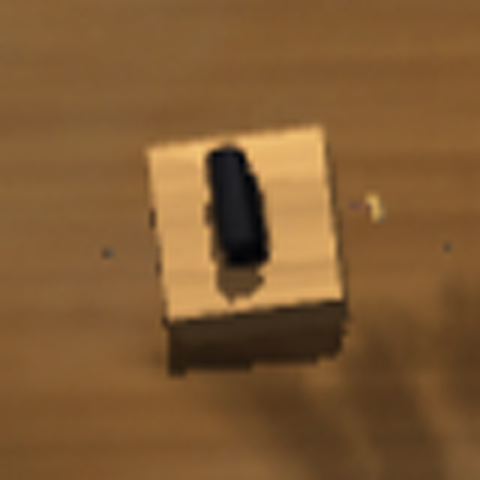

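View pics/sidez.png

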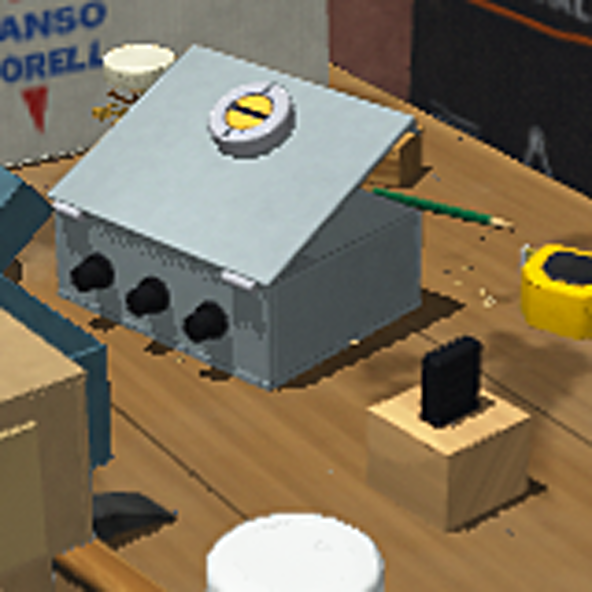

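```bash
cat > lid.py <<'E'
from h import *
def cloud(n,d,r0,r1,c0,c1):
    m=arm.camera_model(n);K=np.array(m['camera_matrix']);D=np.array(m['distortion']);T=np.array(m['world_from_camera'])
    rr,cc=np.mgrid[r0:r1,c0:c1];rr=rr.ravel();cc=cc.ravel();z=d[rr,cc];k=z>0;rr,cc,z=rr[k],cc[k],z[k]
    u=cv2.undistortPoints(np.stack([cc,rr],1)[:,None].astype(float),K,D)[:,0]
    return (np.c_[u,np.ones(len(u))]*z[:,None])@T[:3,:3].T+T[:3,3], rr,cc
def planefit(P,it=300,tol=.003):
    rng=np.random.default_rng(0);best=None
    for _ in range(it):
        a,b,c=P[rng.choice(len(P),3,False)];n=np.cross(b-a,c-a)
        if np.linalg.norm(n)<1e-9: continue
        n/=np.linalg.norm(n);k=abs((P-a)@n)<tol
        if best is None or k.sum()>best.sum():best=k
    c=P[best].mean(0);n=np.linalg.svd(P[best]-c,full_matrices=False)[2][2];n*=np.sign(n[2])
    return c,n,best
E
python3 - <<'E'
from lid import *
for n,b in [('top',(160,270,330,455)),('side',(175,280,215,330))]:
    im,d=grab(n);P,rr,cc=cloud(n,d,*b);k=P[:,2]>.075;P,rr,cc=P[k],rr[k],cc[k]
    c,nn,k=planefit(P)
    print(n,c,nn,k.sum(),'tilt',np.arccos(nn[2]),'yaw(from -n)',np.arctan2(-nn[1],-nn[0]))
    Q=P[k]
    # rectangle in plane
    yaw=np.arctan2(-nn[1],-nn[0]); h=np.array([np.cos(yaw),np.sin(yaw),0]);ex=h-nn*(h@nn);ex/=np.linalg.norm(ex);ey=np.cross(nn,ex)
    uv=np.c_[(Q-c)@ex,(Q-c)@ey].astype(np.float32);r=cv2.minAreaRect(uv);print('rect',r)
    bx=cv2.boxPoints(r);print((c+bx[:,:1]*ex+bx[:,1:]*ey).round(4).tolist())
# network yaw of tape etc; key block top
im,d=grab('top');P,rr,cc=cloud('top',d,180,240,245,300)
k=(P[:,2]>.04)&(P[:,2]<.056);r=cv2.minAreaRect(P[k][:,:2].astype(np.float32));print('block top',r,np.median(P[k][:,2]))
k=(P[:,2]>.08);r=cv2.minAreaRect(P[k][:,:2].astype(np.float32));print('key top',r,np.median(P[k][:,2]),k.sum())
im,d=grab('side');P,rr,cc=cloud('side',d,240,320,290,370)
k=(P[:,2]>.0465)&(P[:,2]<.054);r=cv2.minAreaRect(P[k][:,:2].astype(np.float32));print('block side',r,np.median(P[k][:,2]))
k=(P[:,2]>.086)&(P[:,1]>.09)&(P[:,1]<.17);r=cv2.minAreaRect(P[k][:,:2].astype(np.float32));print('key side',r,np.median(P[k][:,2]),k.sum())
E
```

```text
top [ 0.55174975 -0.12805845  0.10994807] [0.41612799 0.1055987  0.90315359] 4676 tilt 0.4437370474925405 yaw(from -n) -2.8930736440361535
rect ((-0.0017469599843025208, 0.0006128400564193726), (0.15786029398441315, 0.19434969127178192), 0.27256128191947937)
[[0.6467, -0.2045, 0.0751], [0.5981, -0.0163, 0.0755], [0.4601, -0.0521, 0.1433], [0.5087, -0.2402, 0.1429]]
side [ 0.55688794 -0.11732004  0.10355437] [0.40782551 0.10346978 0.90717824] 2769 tilt 0.4342680786098228 yaw(from -n) -2.8931244273148295
rect ((0.005491107702255249, 0.008244454860687256), (0.19936512410640717, 0.15428465604782104), 89.86239624023438)
[[0.5977, -0.0128, 0.0733], [0.4619, -0.0469, 0.1382], [0.5105, -0.2402, 0.1384], [0.6463, -0.2062, 0.0735]]
block top ((0.5716987252235413, 0.1255330592393875), (0.06545555591583252, 0.0642906203866005), 5.8016676902771) 0.050303011750105875
key top ((0.5723799467086792, 0.12608622014522552), (0.03812720626592636, 0.014206423424184322), 8.532092094421387) 0.09147772648957475 122
block side ((0.5551348924636841, 0.05692028999328613), (0.2277483344078064, 0.08060939610004425), 76.97499084472656) 0.04816761895825883
key side ((0.5740589499473572, 0.1309947818517685), (0.03847827762365341, 0.015947459265589714), 12.941606521606445) 0.08916497919209199 71
```

Emit:
{"fn": "carry_out", "kwargs": {
  "targets": [
    [[0,0,1,0,0,0,-1],[0,0,1,0,0,0,-1],[0,0,1,0,0,0,-1],[0,0,1,0,0,0,-1],[0,0,1,0,0,0,-1],[0,0,1,0,0,0,-1],[0,0,1,0,0,0,-1],[0,0,1,0,0,0,-1],[0,0,1,0,0,0,-1],[0,0,1,0,0,0,-1],[0,0,1,0,0,0,-1],[0,0,1,0,0,0,-1],[0,0,1,0,0,0,-1],[0,0,1,0,0,0,-1],[0,0,1,0,0,0,-1],[0,0,1,0,0,0,-1],[0,0,1,0,0,0,-1],[0,0,1,0,0,0,-1],[0,0,0.64,0,0,0,-1]]
  ],
  "squeeze": 20
}}

```text
t: 3.58
eef_pos: [0.1909, 0.6474, 0.4046]
ee_rot: [-3.142, -0.0, -2.893]
force: [0.5, 0.1, 0.3]
width: 0.0006
```

```bash
cat >> h.py <<'E'
def show():
    s=arm.get_state();print('t',round(s['t'],2),'p',s['eef_pos'].round(4),'rpy',s['ee_rot'].round(4),'F',s['force'].round(1),'M',s['moment'].round(2),'w',round(s['width'],4),'q',s['q'].round(2));return s
def todo(P,yaw=None):
    "delta in tool units to bring TCP to P and tool yaw"
    s=arm.get_state();Rm=R.from_euler('xyz',s['ee_rot']).as_matrix();d=Rm.T@(np.array(P)-s['eef_pos'])
    print('shift units',(d/.025).round(3))
    if yaw is not None:
        rv=(R.from_matrix(Rm).inv()*R.from_euler('xyz',[np.pi,0,yaw])).as_rotvec();print('turn units',(np.degrees(rv)/8).round(3))
E
python3 -c "
from h import *
show();todo([.4885,-.0827,.36],-2.89)"
```

```text
t 3.58 p [0.1909 0.6474 0.4046] rpy [-3.1416 -0.     -2.8931] F [0.5 0.1 0.3] M [ 0.04 -0.17  0.03] w 0.0006 q [ 1.57  0.36  0.01 -0.   -1.22 -2.89]
shift units [ -4.355 -31.234   1.786]
turn units [-0.    -0.    -0.022]
```

Emit:
{"fn": "carry_out", "kwargs": {
  "targets": [
    [[0,0,0,-0.4,-1,0,-1],[0,0,0,-0.4,-1,0,-1],[0,0,0,-0.4,-1,0,-1],[0,0,0,-0.4,-1,0,-1],[0,0,0,-0.4,-1,0,-1],[0,0,0,-0.4,-1,0,-1],[0,0,0,-0.4,-1,0,-1],[0,0,0,-0.4,-1,0,-1],[0,0,0,-0.4,-1,0,-1],[0,0,0,-0.4,-1,0,-1],[0,0,0,-0.4,-1,0,-1],[0,0,0,0,-1,0,-1],[0,0,0,0,-1,0,-1],[0,0,0,0,-1,0,-1],[0,0,0,0,-1,0,-1],[0,0,0,0,-1,0,-1],[0,0,0,0,-1,0,-1],[0,0,0,0,-1,0,-1],[0,0,0,0,-1,0,-1],[0,0,0,0,-1,0,-1]]
  ]
}}

```text
t: 6.08
eef_pos: [0.4222, 0.1891, 0.4048]
ee_rot: [3.141, 0.0, -2.889]
force: [0.4, -0.0, 0.1]
width: 0.0005
```

Emit:
{"fn": "carry_out", "kwargs": {
  "targets": [
    [[0,0,0,0,-1,0,-1],[0,0,0,0,-1,0,-1],[0,0,0,0,-1,0,-1],[0,0,0,0,-1,0,-1],[0,0,0,0,-1,0.2,-1],[0,0,0,0,-1,0.2,-1],[0,0,0,0,-1,0.2,-1],[0,0,0,0,-1,0.2,-1],[0,0,0,0,-1,0.3,-1],[0,0,0,0,-1,0.3,-1],[0,0,0,0,-1,0.4,-1],[0,0,0,0,-0.2,0,-1],[0,0,0,0,0,0,-1]]
  ]
}}

```text
t: 7.7
eef_pos: [0.4919, -0.0809, 0.3599]
ee_rot: [-3.142, 0.0, -2.89]
force: [-0.3, -0.2, 0.2]
width: 0.0004
```

```bash
python3 -c "
from h import *
show();todo([.4885,-.0827,.33],-2.89);grab('side','s1.png');grab('top','t1.png')"
```

```text
t 7.7 p [ 0.4919 -0.0809  0.3599] rpy [-3.1415e+00  2.0000e-04 -2.8903e+00] F [-0.3 -0.2  0.2] M [ 0.09 -0.09 -0.04] w 0.0004 q [ 0.23  0.1  -0.43  0.   -1.03 -1.55]
shift units [ 0.15  -0.035  1.195]
turn units [-0.     0.001 -0.002]
```

View pics/s1.png

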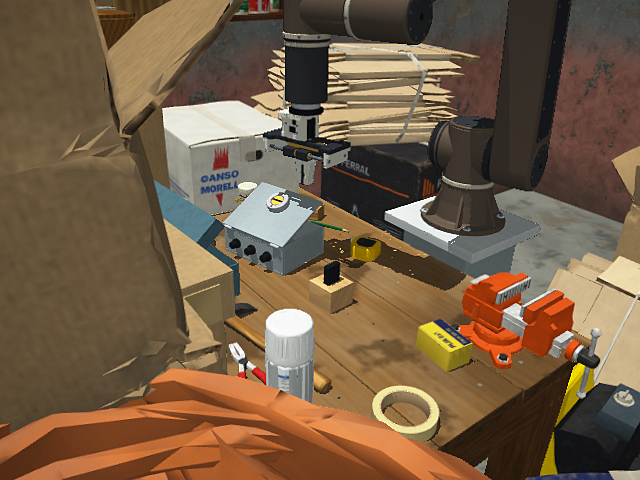

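The closed fingers hang over the left half of the lid edge, at about (307,178) in the side view. Now I'll press down while watching the force.

Emit:
{"fn": "carry_out", "kwargs": {
  "targets": [
    [[0,0,0,0.15,0,0.5,-1],[0,0,0,0,0,0.5,-1],[0,0,0,0,0,0.5,-1],[0,0,0,0.05,0,0.3,-1],[0,0,0,0.05,0,0.3,-1],[0,0,0,0.05,0,0.3,-1],[0,0,0,0,0,0,-1]]
  ]
}}

```text
t: 8.68
eef_pos: [0.4846, -0.0824, 0.2991]
ee_rot: [3.141, -0.001, -2.89]
force: [0.0, 0.7, -0.5]
width: 0.0006
```

```bash
python3 -c "
from h import *
show()"
```

```text
t 8.68 p [ 0.4846 -0.0824  0.2991] rpy [ 3.1415e+00 -1.1000e-03 -2.8896e+00] F [ 0.   0.7 -0.5] M [ 0.07 -0.15  0.03] w 0.0006 q [ 0.23  0.16 -0.53 -0.   -0.89 -1.55]
```

```bash
python3 -c "
from h import *
im,d=grab('side')
a=cv2.resize(im[130:290,210:370],None,fx=3.7,fy=3.7,interpolation=cv2.INTER_CUBIC)
cv2.imwrite('pics/s2.png',a[:,:,::-1])
im,d=grab('top');a=cv2.resize(im[130:290,300:460],None,fx=3.7,fy=3.7);cv2.imwrite('pics/t2.png',a[:,:,::-1])
show()"
```

```text
t 8.78 p [ 0.4849 -0.0824  0.2998] rpy [-3.1415e+00  2.0000e-04 -2.8894e+00] F [ 0.7 -1.2  0.7] M [ 0.03 -0.19 -0.02] w 0.0006 q [ 0.23  0.16 -0.53  0.   -0.89 -1.55]
```

View pics/s2.png

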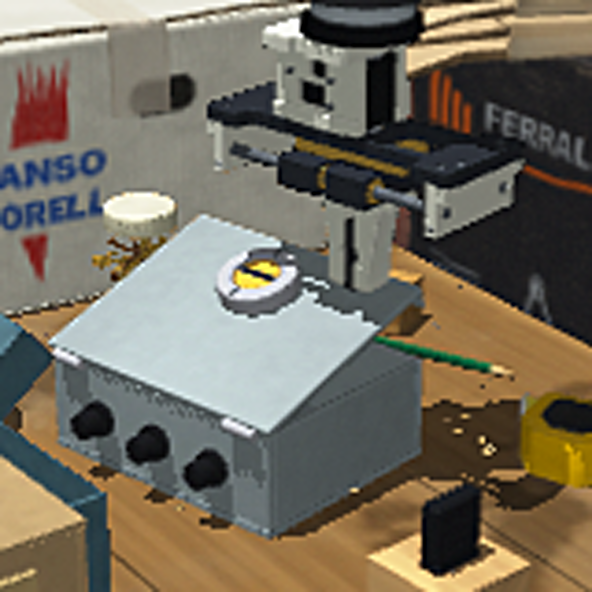

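View pics/t2.png

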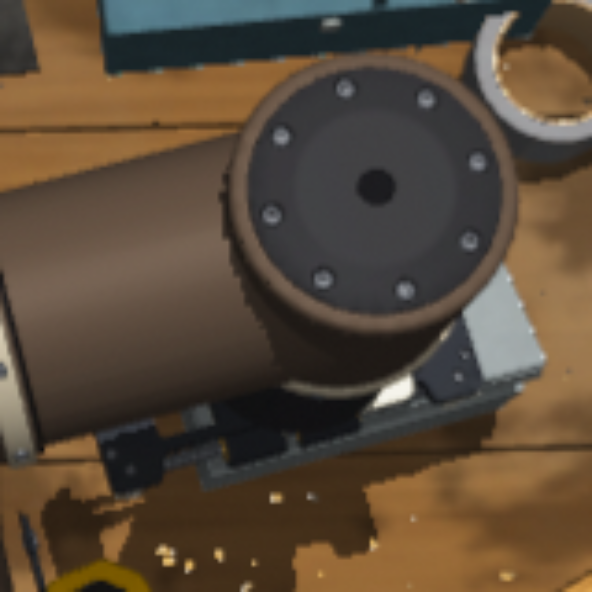

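The lid is going down under the fingers: its edge sits lower at (400,310) in the crop. I'll continue.

Emit:
{"fn": "carry_out", "kwargs": {
  "targets": [
    [[0,0,0,0.06,0,0.25,-1],[0,0,0,0.06,0,0.25,-1],[0,0,0,0.06,0,0.25,-1],[0,0,0,0.06,0,0.25,-1],[0,0,0,0.06,0,0.25,-1],[0,0,0,0,0,0.2,-1],[0,0,0,0,0,0.2,-1],[0,0,0,0,0,0,-1]]
  ]
}}

```text
t: 9.78
eef_pos: [0.4775, -0.0842, 0.258]
ee_rot: [3.142, -0.001, -2.889]
force: [0.6, -0.1, -0.2]
width: 0.0003
```

```bash
python3 -c "
from h import *
show()"
```

```text
t 9.78 p [ 0.4775 -0.0842  0.258 ] rpy [ 3.1415e+00 -8.0000e-04 -2.8895e+00] F [ 0.6 -0.1 -0.2] M [ 0.08 -0.11  0.03] w 0.0003 q [ 0.23  0.2  -0.59 -0.   -0.78 -1.55]
```

Emit:
{"fn": "carry_out", "kwargs": {
  "targets": [
    [[0,0,0,0,0,0.08,-1],[0,0,0,0,0,0.06,-1],[0,0,0,0,0,0,-1]]
  ]
}}

```text
t: 10.15
eef_pos: [0.4776, -0.0842, 0.2549]
ee_rot: [3.142, 0.0, -2.889]
force: [-0.1, -0.3, -0.6]
width: 0.0004
```

Emit:
{"fn": "carry_out", "kwargs": {
  "targets": [
    [[0,0,0,0,0,0.04,-1],[0,0,0,0,0,0,-1]]
  ]
}}

```text
t: 10.4
eef_pos: [0.4776, -0.0842, 0.2547]
ee_rot: [-3.141, 0.0, -2.889]
force: [-2.8, 1.7, 9.1]
width: 0.0001
```

Firm contact with the fingertips at 76.7 mm means the lid is shut. One slightly firmer push, then I'll lift and look.

Emit:
{"fn": "carry_out", "kwargs": {
  "targets": [
    [[0,0,0,0,0,0.03,-1],[0,0,0,0,0,0,-1]]
  ]
}}

```text
t: 10.65
eef_pos: [0.4776, -0.0842, 0.2546]
ee_rot: [-3.141, 0.001, -2.889]
force: [-6.4, 2.7, 17.7]
width: 0.0003
```

Emit:
{"fn": "carry_out", "kwargs": {
  "targets": [
    [[0,0,0,0,0,-0.6,-1],[0,0,0,0,0.5,-1,0],[0,0,0,0,1,-1,0.8],[0,0,0,0,1,-0.6,0.8],[0,0,0,0,1,0,0.8],[0,0,0,0,1,0,0.8],[0,0,0,0,1,0,0.8],[0,0,0,-0.6,1,0,0.8],[0,0,0,-0.6,1,0,0.8],[0,0,0,-0.6,1,0,0.8],[0,0,0,-0.3,0.3,0,0.8],[0,0,0,0,0,0,0.8]]
  ]
}}

```text
t: 12.15
eef_pos: [0.4736, 0.1421, 0.3329]
ee_rot: [-3.141, -0.001, -2.889]
force: [0.8, -0.4, -0.6]
width: 0.0789
```

Run:
```python
from lid import *
show()
im,d=grab('side')
a=cv2.resize(im[170:330,210:370],None,fx=3.7,fy=3.7,interpolation=cv2.INTER_CUBIC)
cv2.imwrite('pics/s3.png',a[:,:,::-1])
P,rr,cc=cloud('side',d,180,290,215,330);k=(P[:,2]>.07);P=P[k];c,n,b=planefit(P,tol=.002);print(c,n,b.sum(),np.arccos(n[2]))
k=abs(P[:,2]-.0765)<.005;r=cv2.minAreaRect(P[k][:,:2].astype(np.float32));print('side lid rect',r)
k=(P[:,2]>.0865)&(P[:,2]<.095)&(np.hypot(P[:,0]-.518,P[:,1]+.137)<.05);r=cv2.minAreaRect(P[k][:,:2].astype(np.float32));print('collar',r,P[k].mean(0),k.sum())
im,d=grab('top')
a=cv2.resize(im[130:290,300:460],None,fx=3.7,fy=3.7,interpolation=cv2.INTER_CUBIC);cv2.imwrite('pics/t3.png',a[:,:,::-1])
print(arm.landmark_of('side','cam_axis')[:2],arm.landmark_of('side','lid_edge')[:2])
```

```text
t 12.15 p [0.4736 0.1421 0.3329] rpy [-3.1414e+00 -6.0000e-04 -2.8888e+00] F [ 0.8 -0.4 -0.6] M [-0.02 -0.05  0.02] w 0.0789 q [ 0.69  0.12 -0.48 -0.   -0.97 -2.01]
[ 0.55608437 -0.12571728  0.07376127] [0.00142055 0.00339    0.99999324] 1913 0.0036756094634569554
side lid rect ((0.5459789037704468, -0.1475626528263092), (0.5501255989074707, 0.2608867287635803), 62.526817321777344)
collar ((0.5176295638084412, -0.13444720208644867), (0.051611583679914474, 0.052072685211896896), 18.218252182006836) [ 0.51933764 -0.13293312  0.08768435] 97
[{'point': [211.5, 281.4], 'conf': 0.61}, {'point': [211.2, 291.9], 'conf': 0.38}] [{'point': [211.1, 290.6], 'conf': 0.63}]
```

View pics/s3.png

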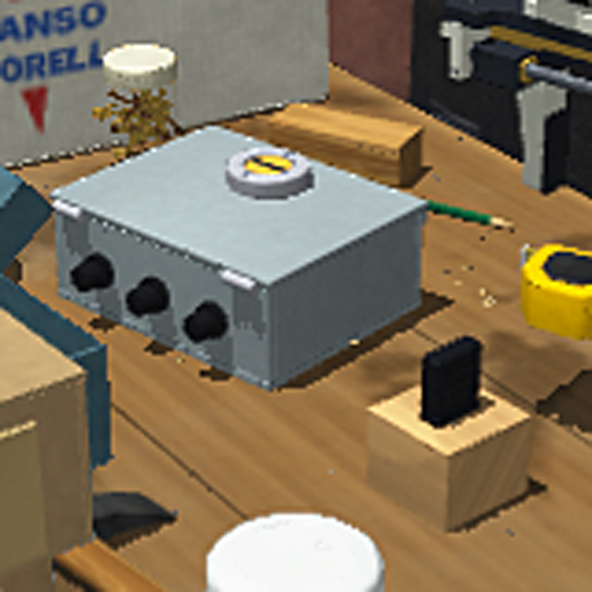

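View pics/t3.png

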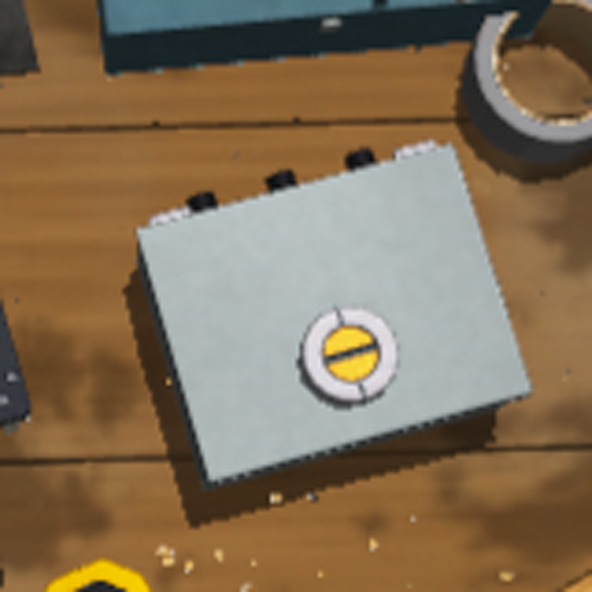

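The lid is flat and shut. The cam head shows at about (395,225) in the full top image, with its slot near the box's y. Next I'll measure the brass head's centre and the slot direction in both views, and the key more exactly.

```bash
cat > cam.py <<'E'
from lid import *
def head(n,im,d,z=.0885,c0=(.518,-.136)):
    # rectify patch at height z, 0.25mm/px, 90 mm patch
    S=.00025;N=360;xs=c0[0]+(np.arange(N)-N/2)*S;ys=c0[1]+(np.arange(N)-N/2)*S
    X,Y=np.meshgrid(xs,ys,indexing='ij');p=proj(n,np.c_[X.ravel(),Y.ravel(),np.full(N*N,z)])
    q=cv2.remap(im,p[:,1].reshape(N,N).astype(np.float32),p[:,0].reshape(N,N).astype(np.float32),cv2.INTER_CUBIC)
    # rows=x, cols=y
    hsv=cv2.cvtColor(q,cv2.COLOR_RGB2HSV)
    m=((hsv[...,1]>110)&(hsv[...,2]>110)).astype(np.uint8)
    m=cv2.morphologyEx(m,cv2.MORPH_OPEN,np.ones((5,5)))
    nl,lab,stt,ce=cv2.connectedComponentsWithStats(m)
    keep=np.isin(lab,[i for i in range(1,nl) if stt[i,4]>300])
    h=cv2.convexHull(np.argwhere(keep)[:,::-1].astype(np.int32));M=cv2.moments(h);cy,cx=M['m10']/M['m00'],M['m01']/M['m00']
    C=np.array([c0[0]+(cx-N/2)*S,c0[1]+(cy-N/2)*S])
    hm=np.zeros((N,N),np.uint8);cv2.fillConvexPoly(hm,h,1)
    rr,cc=np.mgrid[:N,:N];ins=np.hypot(rr-cx,cc-cy)<11/.25
    g=q.astype(float).sum(2);w=np.clip(np.median(g[ins&(m>0)])*.7-g,0,None)*ins
    ddx=(rr-cx);ddy=(cc-cy);sx=(w*ddx).sum()/w.sum();sy=(w*ddy).sum()/w.sum();a=ddx-sx;b=ddy-sy
    ang=.5*np.arctan2(2*(w*a*b).sum(),(w*a*a).sum()-(w*b*b).sum())
    print(n,'head centre',C.round(4),'equiv diam mm',2*np.sqrt(M['m00']/np.pi)*.25,'slot yaw',ang%np.pi,'slot offset mm',sx*.25,sy*.25)
    return q,C
E
python3 - <<'E'
from cam import *
for n in['top','side']:
    im,d=grab(n);q,C=head(n,im,d);v=cv2.resize(q,None,fx=1.6,fy=1.6);cv2.imwrite(f'pics/rect_{n}.png',v[:,:,::-1])
    if n=='top':
        P,rr,cc=cloud('top',d,150,280,320,460);k=abs(P[:,2]-.0765)<.005;r=cv2.minAreaRect(P[k][:,:2].astype(np.float32));print('lid rect top',r,np.median(P[k][:,2]))
    else:
        P,rr,cc=cloud('side',d,180,290,215,340);k=(abs(P[:,2]-.074)<.003)&(P[:,0]>.44)&(P[:,0]<.66)&(P[:,1]<-.01)&(P[:,1]>-.25);r=cv2.minAreaRect(P[k][:,:2].astype(np.float32));print('lid rect side',r)
E
python3 -c "
import cv2,numpy as np
a=cv2.imread('pics/rect_top.png');b=cv2.imread('pics/rect_side.png');cv2.imwrite('pics/rect.png',cv2.resize(np.hstack([a,b]),(800,400)))"
```

```text
top head centre [ 0.5174 -0.1385] equiv diam mm 31.22599492173943 slot yaw 1.8364987838331603 slot offset mm 0.3776245818469269 0.2185931019126699
lid rect top ((0.54690021276474, -0.13048897683620453), (0.16017070412635803, 0.19442318379878998), 14.164020538330078) 0.07662834430823362
side head centre [ 0.4972 -0.1388] equiv diam mm 70.78190617894906 slot yaw 1.6201782626613703 slot offset mm -7.872636914468715 -1.6857885911060726
lid rect side ((0.5472399592399597, -0.1274448037147522), (0.16234612464904785, 0.20020604133605957), 14.715523719787598)
```

View pics/rect.png

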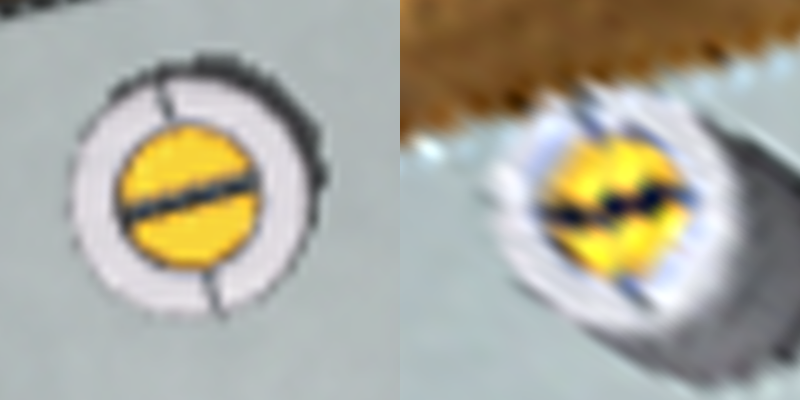

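The slot yaw is about 1.836 rad, close to the box's y at about 1.822. The two cameras disagree by 3–6 mm, so I'll rectify the key and block as well, in both views.

```bash
cat > rect.py <<'E'
from lid import *
def rect(n,im,z,c0,half=.045,N=360):
    S=2*half/N;xs=c0[0]+(np.arange(N)-N/2)*S;ys=c0[1]+(np.arange(N)-N/2)*S
    X,Y=np.meshgrid(xs,ys,indexing='ij');p=proj(n,np.c_[X.ravel(),Y.ravel(),np.full(N*N,z)])
    return cv2.remap(im,p[:,1].reshape(N,N).astype(np.float32),p[:,0].reshape(N,N).astype(np.float32),cv2.INTER_CUBIC)
E
python3 - <<'E'
from rect import *
row=[]
for z in(.092,.05):
    for n in['top','side']:
        im,d=grab(n);row.append(rect(n,im,z,(.573,.128)))
v=np.vstack([np.hstack(row[:2]),np.hstack(row[2:])]);v=cv2.resize(v,(600,600))
for i in range(0,600,33): pass
for o in((0,0),(300,0),(0,300),(300,300)):
    cv2.line(v,(o[0]+150,o[1]),(o[0]+150,o[1]+300),(255,0,0),1);cv2.line(v,(o[0],o[1]+150),(o[0]+300,o[1]+150),(255,0,0),1)
cv2.imwrite('pics/keyrect.png',v[:,:,::-1])
E
```

```text
(no output)
```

View pics/keyrect.png

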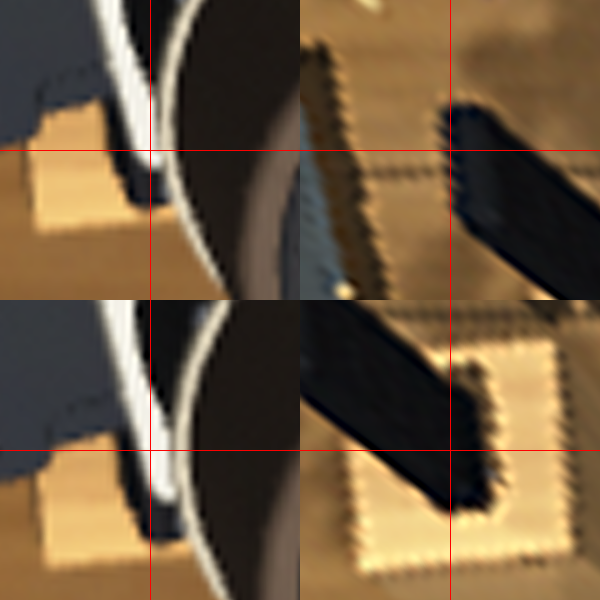

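```bash
python3 -c "
from h import *
show();todo([.573,.1282,.29],-3.03)"
```

```text
t 12.65 p [0.4735 0.1417 0.3333] rpy [ 3.1415e+00  2.0000e-04 -2.8898e+00] F [ 0.5 -0.7 -1.7] M [ 0.09 -0.16  0.03] w 0.079 q [ 0.69  0.12 -0.48 -0.   -0.97 -2.01]
shift units [-3.721 -1.513  1.731]
turn units [1.000e-03 1.000e-03 1.004e+00]
```

Emit:
{"fn": "carry_out", "kwargs": {
  "targets": [
    [[0,0,0,-1,-0.4,0,0.5],[0,0,0,-1,-0.4,0,0.2],[0,0,0,-1,-0.4,0.5,0],[0,0,0,-0.72,-0.3,0.5,-0.1],[0,0,0.5,0,0,0.4,-0.1],[0,0,0.5,0,0,0.33,-0.1],[0,0,0,0,0,0,-0.1]]
  ]
}}

```text
t: 13.52
eef_pos: [0.5728, 0.1286, 0.2892]
ee_rot: [-3.141, -0.002, -3.029]
force: [0.5, 0.7, -0.7]
width: 0.0394
```

Run:
```python
from h import *
show()
im,d=grab('side')
a=cv2.resize(im[190:330,260:400],None,fx=4,fy=4,interpolation=cv2.INTER_CUBIC);cv2.imwrite('pics/s4.png',a[:,:,::-1])
```

```text
t 13.53 p [0.5728 0.1286 0.2892] rpy [-3.1409e+00 -1.5000e-03 -3.0288e+00] F [ 0.5  0.7 -0.7] M [ 0.08 -0.16  0.  ] w 0.0394 q [ 0.55  0.32 -0.34 -0.   -0.92 -2.01]
```

View pics/s4.png

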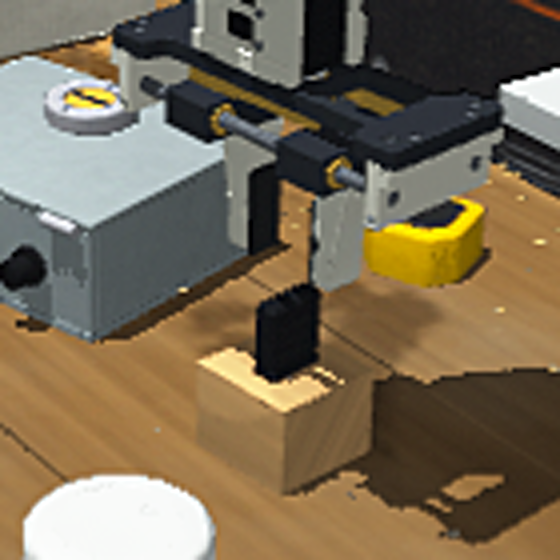

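Run:
```python
from h import *
s=st();Rm=R.from_euler('xyz',s['ee_rot']).as_matrix();p=s['eef_pos']
im,d=grab('side')
pts=[]
for y in(-.0197,.0197,-.0407,.0407):
    for x in(-.0095,.0095): pts.append(p+Rm@np.array([x,y,.178]))
q=proj('side',pts)
a=cv2.resize(im[220:280,300:360],None,fx=9,fy=9,interpolation=cv2.INTER_CUBIC)
for (r,c) in q:
    cv2.circle(a,(int((c-300+.5)*9),int((r-220+.5)*9)),4,(255,0,255),-1)
cv2.imwrite('pics/s5.png',a[:,:,::-1]);print(q.round(1).tolist())
```

```text
[[251.9, 321.9], [249.0, 328.7], [259.0, 335.9], [256.0, 342.6], [248.2, 314.8], [245.4, 321.5], [263.0, 343.6], [259.8, 350.3]]
```

View pics/s5.png

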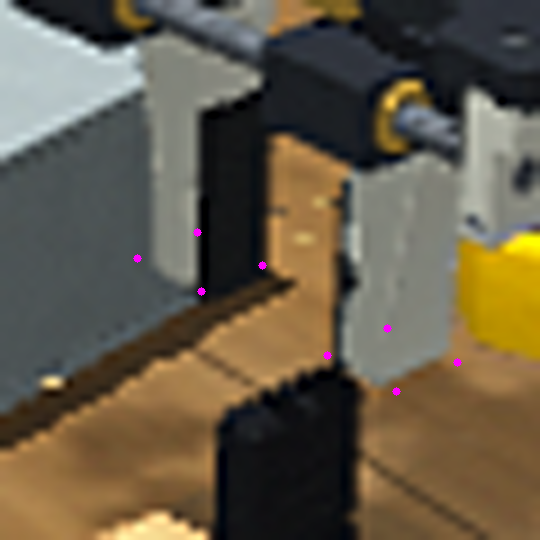

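The fingertips project within about 0.7 px of where they appear, so the side camera can be trusted here. It puts the key at about (0.574, 0.130). I'll descend around the handle at that place.

```bash
python3 -c "
from h import *
show();todo([.5738,.1302,.2345],-3.03)"
```

```text
t 13.62 p [0.573  0.1288 0.2901] rpy [-3.1415e+00  2.0000e-04 -3.0273e+00] F [0.1 0.1 0. ] M [-0.01 -0.17 -0.  ] w 0.0393 q [ 0.55  0.31 -0.34  0.   -0.92 -2.01]
shift units [-0.037  0.051  2.226]
turn units [-0.001  0.001  0.019]
```

Emit:
{"fn": "carry_out", "kwargs": {
  "targets": [
    [[0,0,0,-0.04,0.05,0.4,-0.1],[0,0,0,0,0,0.5,-0.1],[0,0,0,0,0,0.5,-0.1],[0,0,0,0,0,0.5,-0.1],[0,0,0,0,0,0.32,-0.1],[0,0,0,0,0,0,-0.35],[0,0,0,0,0,0,-0.45],[0,0,0,0,0,0,-0.5]]
  ]
}}

```text
t: 14.62
eef_pos: [0.574, 0.1302, 0.2349]
ee_rot: [3.141, 0.001, -3.029]
force: [0.7, -0.1, -0.3]
width: 0.0225
```

Run:
```python
from h import *
show()
im,d=grab('side')
a=cv2.resize(im[230:310,290:370],None,fx=7,fy=7,interpolation=cv2.INTER_CUBIC);cv2.imwrite('pics/s6.png',a[:,:,::-1])
```

```text
t 14.62 p [0.574  0.1302 0.2349] rpy [ 3.1413e+00  8.0000e-04 -3.0290e+00] F [ 0.7 -0.1 -0.3] M [-0.11 -0.21 -0.05] w 0.0225 q [ 0.56  0.38 -0.39  0.   -0.8  -2.01]
```

View pics/s6.png

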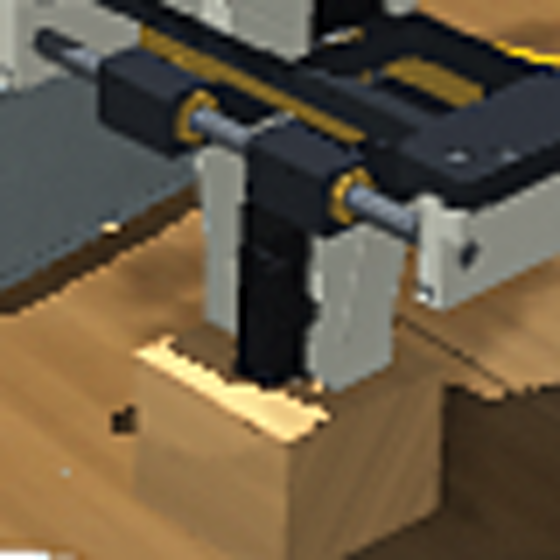

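Emit:
{"fn": "carry_out", "kwargs": {
  "targets": [
    [[0,0,0,0,0,0,-0.56],[0,0,0,0,0,0,-0.62],[0,0,0,0,0,0,-0.62]]
  ],
  "squeeze": 10
}}

```text
t: 15.05
eef_pos: [0.574, 0.1293, 0.2351]
ee_rot: [-3.14, 0.0, -3.029]
force: [1.7, -6.3, 4.7]
width: 0.0167
```

```bash
python3 -c "
from h import *
show()"
```

```text
t 15.05 p [0.574  0.1293 0.2351] rpy [-3.1402e+00  2.0000e-04 -3.0289e+00] F [ 1.7 -6.3  4.7] M [-2.51 -0.66 -0.  ] w 0.0167 q [ 0.55  0.38 -0.39  0.   -0.8  -2.01]
```

The first contact is the −y finger, so the key sits about 2–3 mm further to −y, which is what the top camera said. I'll open, recentre and close.

Emit:
{"fn": "carry_out", "kwargs": {
  "targets": [
    [[0,0,0,0,0,0,-0.5],[0,0,0,0.02,-0.16,0,-0.5],[0,0,0,0,0,0,-0.56],[0,0,0,0,0,0,-0.62],[0,0,0,0,0,0,-0.62]]
  ]
}}

```text
t: 15.68
eef_pos: [0.5737, 0.1262, 0.2344]
ee_rot: [3.142, -0.0, -3.029]
force: [-0.3, -0.1, 0.2]
width: 0.017
```

```bash
python3 -c "
from h import *
show()"
```

```text
t 15.68 p [0.5737 0.1262 0.2344] rpy [ 3.1415 -0.     -3.029 ] F [-0.3 -0.1  0.2] M [ 0.04 -0.13 -0.07] w 0.017 q [ 0.55  0.38 -0.39 -0.   -0.8  -2.01]
```

Emit:
{"fn": "carry_out", "kwargs": {
  "targets": [
    [[0,0,0,0,0,0,-0.68],[0,0,0,0,0,0,-0.72],[0,0,0,0,0,0,-1],[0,0,0,0,0,0,-1]]
  ],
  "squeeze": 15
}}

```text
t: 16.18
eef_pos: [0.5737, 0.1261, 0.2344]
ee_rot: [-3.142, -0.0, -3.029]
force: [-0.3, 0.5, -0.5]
width: 0.0135
```

Emit:
{"fn": "carry_out", "kwargs": {
  "targets": [
    [[0,0,0,0,0,0,-1],[0,0,0,0,0,0,-1]]
  ],
  "squeeze": 55
}}

```text
t: 16.42
eef_pos: [0.5737, 0.1261, 0.2344]
ee_rot: [-3.142, -0.0, -3.029]
force: [0.4, -0.1, -0.8]
width: 0.0138
```

```bash
python3 -c "
from h import *
show()"
```

```text
t 16.43 p [0.5737 0.1261 0.2344] rpy [-3.1416 -0.     -3.0291] F [ 0.4 -0.1 -0.8] M [ 0.13 -0.24  0.01] w 0.0138 q [ 0.55  0.38 -0.39 -0.   -0.8  -2.01]
```

The key is gripped cleanly with almost no side force. Now I'll lift it straight up.

Emit:
{"fn": "carry_out", "kwargs": {
  "targets": [
    [[0,0,0,0,0,-0.3,-1],[0,0,0,0,0,-0.5,-1],[0,0,0,0,0,-0.8,-1],[0,0,0,0,0,-0.8,-1],[0,0,0,0,0,-1,-1],[0,0,0,0,0,-1,-1],[0,0,0,0,0,-0.6,-1],[0,0,0,0,0,0,-1]]
  ]
}}

```text
t: 17.42
eef_pos: [0.5739, 0.1262, 0.3608]
ee_rot: [3.141, 0.002, -3.029]
force: [-0.7, 0.2, -1.3]
width: 0.0139
```

Run:
```python
from h import *
s=show()
p=s['eef_pos'];Rm=R.from_euler('xyz',s['ee_rot']).as_matrix()
im,d=grab('side','s7full.png')
q=proj('side',[p+Rm@np.array([x,0,.2314]) for x in(-.007,0,.007)]);print(q)
r0,c0=int(q[1,0])-50,int(q[1,1])-40
a=cv2.resize(im[r0:r0+80,c0:c0+80],None,fx=7,fy=7,interpolation=cv2.INTER_CUBIC)
for r,c in q: cv2.circle(a,(int((c-c0+.5)*7),int((r-r0+.5)*7)),3,(255,0,255),-1)
cv2.imwrite('pics/s7.png',a[:,:,::-1])
```

```text
t 17.43 p [0.5739 0.1262 0.3608] rpy [ 3.1405e+00  2.4000e-03 -3.0290e+00] F [-0.7  0.2 -1.3] M [ 0.1  -0.11  0.  ] w 0.0139 q [ 0.55  0.25 -0.25  0.   -1.07 -2.01]
[[246.92873044 328.70766193]
 [245.86185785 331.22066567]
 [244.80335034 333.71379146]]
```

View pics/s7.png

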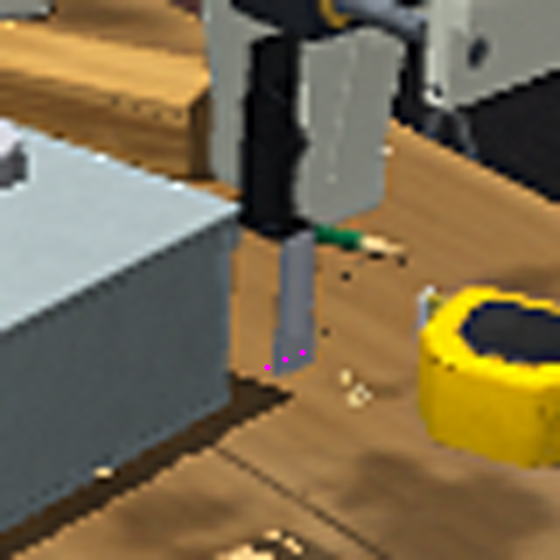

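The key hangs straight in the gripper, with the blade tip at about (368,294) in the crop. Next: turn it to the slot's direction and carry it over the cam.

Emit:
{"fn": "carry_out", "kwargs": {
  "targets": [
    [[0,0,-1,0,0,0,-1],[0,0,-1,0,0,0,-1],[0,0,-1,0,0,0,-1],[0,0,-1,0,0,0,-1],[0,0,-1,0,0,0,-1],[0,0,-1,0,0,0,-1],[0,0,-1,0,0,0,-1],[0,0,-1,0,0,0,-1],[0,0,-1,0,0,0,-1],[0,0,-1,0,0,0,-1],[0,0,-1,0,0,0,-1],[0,0,-1,0,0,0,-1],[0,0,-0.34,0,0,0,-1],[0,0,0,0,0,0,-1]]
  ]
}}

```text
t: 19.23
eef_pos: [0.5735, 0.126, 0.3581]
ee_rot: [3.139, -0.0, -1.307]
force: [0.8, 0.1, -1.5]
width: 0.0137
```

```bash
python3 -c "
from h import *
show();todo([.518,-.1378,.345],-1.306)"
```

```text
t 19.23 p [0.5735 0.126  0.3581] rpy [ 3.1394e+00 -3.0000e-04 -1.3067e+00] F [ 0.8  0.1 -1.5] M [ 0.02 -0.04  0.  ] w 0.0137 q [ 0.55  0.25 -0.25 -0.   -1.07 -0.28]
shift units [9.608 4.895 0.538]
turn units [ 0.015 -0.002 -0.005]
```

Emit:
{"fn": "carry_out", "kwargs": {
  "targets": [
    [[0,0,0,0.8,0.4,0,-1],[0,0,0,1,0.5,0,-1],[0,0,0,1,0.5,0,-1],[0,0,0,1,0.5,0,-1],[0,0,0,1,0.5,0,-1],[0,0,0,1,0.5,0,-1],[0,0,0,1,0.5,0,-1],[0,0,0,1,0.5,0,-1],[0,0,0,1,0.5,0,-1],[0,0,0,0.6,0.4,0.2,-1],[0,0,0,0.21,0.1,0.3,-1],[0,0,0,0,0,0,-1]]
  ]
}}

```text
t: 20.72
eef_pos: [0.518, -0.138, 0.3459]
ee_rot: [3.14, 0.001, -1.307]
force: [0.1, 0.2, -1.0]
width: 0.0137
```

```bash
cat > look.py <<'E'
from h import *
import sys
s=show();todo([.518,-.1378,.3205],-1.306)
p=s['eef_pos'];Rm=R.from_euler('xyz',s['ee_rot']).as_matrix()
im,d=grab('side')
q=proj('side',[p+Rm@np.array([x,0,.2314]) for x in(-.007,0,.007)]);print(q.round(1).tolist())
r0,c0=175,245
a=cv2.resize(im[r0:r0+70,c0:c0+70],None,fx=8,fy=8,interpolation=cv2.INTER_CUBIC)
cv2.imwrite('pics/'+sys.argv[1],a[:,:,::-1])
E
python3 look.py s8.png
```

```text
t 20.73 p [ 0.518  -0.138   0.3459] rpy [ 3.140e+00  5.000e-04 -1.307e+00] F [ 0.1  0.2 -1. ] M [ 0.04 -0.07  0.03] w 0.0137 q [ 0.11  0.18 -0.38 -0.   -1.02  0.16]
shift units [-0.005 -0.005  1.016]
turn units [ 0.011  0.004 -0.007]
[[204.0, 283.5], [203.2, 281.3], [202.5, 279.1]]
```

View pics/s8.png

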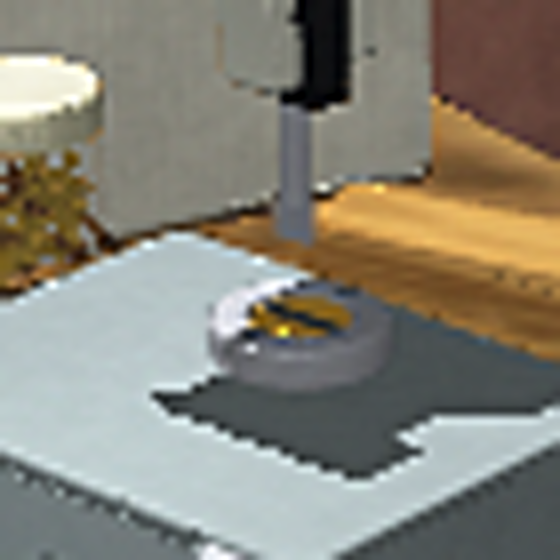

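Run:
```python
from h import *
p=np.array([.518,-.138,.1145])
a=proj('side',p)[0];b=proj('side',[.518,-.138,.0885])[0];print(a,b,b-a)
for d in ([.001,0,0],[0,.001,0]): print(proj('side',np.array([.518,-.138,.0885])+d)[0]-b)
```

```text
[203.27012157 281.10744892] [213.15917585 281.18569733] [9.88905428 0.0782484 ]
[ 0.0953475  -0.34425736]
[0.13942471 0.22898611]
```

In the crop, the blade tip at (240,297) projects down to about (319,298), against a head centre at about (316,300). That is aligned within about 1 mm, so I'll lower and feel for the slot.

Emit:
{"fn": "carry_out", "kwargs": {
  "targets": [
    [[0,0,0,0,0,0.3,-1],[0,0,0,0,0,0.3,-1],[0,0,0,0,0,0.2,-1],[0,0,0,0,0,0.12,-1],[0,0,0,0,0,0,-1]]
  ]
}}

```text
t: 21.4
eef_pos: [0.5183, -0.1378, 0.3237]
ee_rot: [3.141, 0.0, -1.306]
force: [1.2, -1.0, -0.5]
width: 0.0136
```

Emit:
{"fn": "carry_out", "kwargs": {
  "targets": [
    [[0,0,0,0,0,0.06,-1],[0,0,0,0,0,0.06,-1],[0,0,0,0,0,0.04,-1],[0,0,0,0,0,0,-1]]
  ]
}}

```text
t: 21.9
eef_pos: [0.5184, -0.1378, 0.3199]
ee_rot: [-3.142, -0.0, -1.306]
force: [-1.2, -0.5, 0.3]
width: 0.0137
```

```bash
python3 look.py s9.png
```

```text
t 21.9 p [ 0.5184 -0.1378  0.3199] rpy [-3.1416 -0.     -1.3061] F [-1.2 -0.5  0.3] M [ 0.06 -0.05 -0.05] w 0.0137 q [ 0.11  0.21 -0.41  0.   -0.95  0.16]
shift units [-0.004  0.014 -0.023]
turn units [-0.    -0.    -0.001]
[[214.0, 283.3], [213.2, 281.1], [212.5, 278.9]]
```

View pics/s9.png

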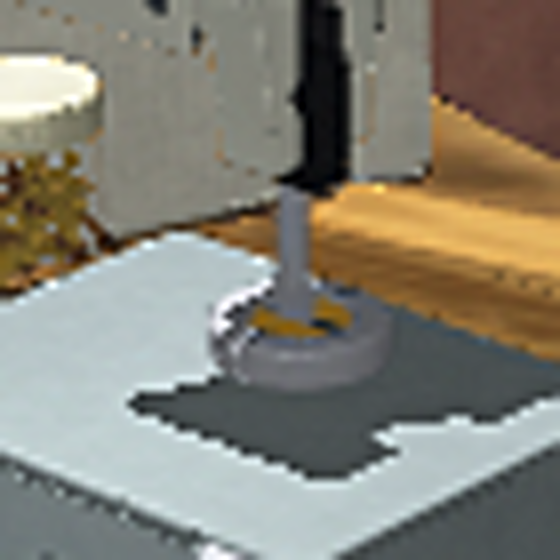

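The blade stands over the slot, about (297,320), and there's no contact yet. I'll keep feeling downward.

Emit:
{"fn": "carry_out", "kwargs": {
  "targets": [
    [[0,0,0,0,0,0.04,-1],[0,0,0,0,0,0.04,-1],[0,0,0,0,0,0,-1]]
  ]
}}

```text
t: 22.32
eef_pos: [0.5184, -0.1379, 0.3185]
ee_rot: [-3.141, -0.0, -1.306]
force: [-0.6, 1.5, 5.0]
width: 0.0136
```

```bash
python3 -c "
from h import *
show()"
```

```text
t 22.32 p [ 0.5184 -0.1379  0.3185] rpy [-3.1411e+00 -4.0000e-04 -1.3059e+00] F [-0.6  1.5  5. ] M [ 0.35  0.68 -0.06] w 0.0136 q [ 0.11  0.21 -0.41  0.   -0.95  0.16]
```

Emit:
{"fn": "carry_out", "kwargs": {
  "targets": [
    [[0,0,0,0,0.03,0,-1],[0,0,0,0,0.03,0,-1],[0,0,0,0,0,0,-1]]
  ]
}}

```text
t: 22.7
eef_pos: [0.5176, -0.1381, 0.3185]
ee_rot: [-3.139, -0.001, -1.306]
force: [1.0, 2.2, 4.9]
width: 0.0134
```

```bash
python3 -c "
from h import *
show()"
```

```text
t 22.7 p [ 0.5176 -0.1381  0.3185] rpy [-3.1392e+00 -5.0000e-04 -1.3058e+00] F [1.  2.2 4.9] M [ 0.86 -1.04 -0.05] w 0.0134 q [ 0.11  0.2  -0.42  0.   -0.95  0.16]
```

The lateral moment grew by more than friction at 5 N would explain, so the tip seems caught sideways. I'll relax half of that shift and push down a little further.

Emit:
{"fn": "carry_out", "kwargs": {
  "targets": [
    [[0,0,0,0,-0.025,0,-1],[0,0,0,0,0,0.04,-1],[0,0,0,0,0,0,-1]]
  ]
}}

```text
t: 23.08
eef_pos: [0.518, -0.138, 0.3173]
ee_rot: [-3.14, -0.0, -1.306]
force: [1.5, 2.0, 5.4]
width: 0.0135
```

```bash
python3 -c "
from h import *
show()"
```

```text
t 23.07 p [ 0.518  -0.138   0.3173] rpy [-3.1404e+00 -4.0000e-04 -1.3058e+00] F [1.5 2.  5.4] M [ 0.8  -0.79 -0.04] w 0.0135 q [ 0.11  0.21 -0.42  0.   -0.95  0.16]
```

Emit:
{"fn": "carry_out", "kwargs": {
  "targets": [
    [[0,0,0,0,0,0.04,-1],[0,0,0,0,0,0,-1]]
  ]
}}

```text
t: 23.32
eef_pos: [0.518, -0.138, 0.3163]
ee_rot: [-3.14, -0.0, -1.306]
force: [2.5, 1.2, 6.2]
width: 0.0137
```

```bash
python3 look.py s10.png
```

```text
t 23.32 p [ 0.518  -0.138   0.3163] rpy [-3.1404e+00 -5.0000e-04 -1.3057e+00] F [2.5 1.2 6.2] M [ 0.84 -0.72  0.01] w 0.0137 q [ 0.11  0.21 -0.42  0.   -0.94  0.16]
shift units [-0.007 -0.003 -0.167]
turn units [-0.009 -0.003  0.002]
[[215.3, 283.3], [214.5, 281.1], [213.8, 278.9]]
```

View pics/s10.png

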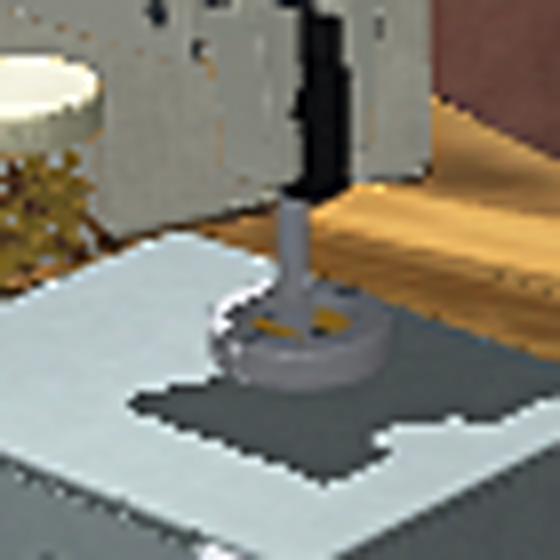

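The spring is being pressed (about 0.7 N/mm), and the blade covers the front right of the +x half of the brass. So it stands on the head's +x half, not in the slot. I'll lift, shift 2 mm towards −x (tool +y) and probe again.

Emit:
{"fn": "carry_out", "kwargs": {
  "targets": [
    [[0,0,0,0,0,-0.16,-1],[0,0,0,0,0.06,0,-1],[0,0,0,0,0,0,-1],[0,0,0,0,0,0.06,-1],[0,0,0,0,0,0.06,-1],[0,0,0,0,0,0,-1]]
  ]
}}

```text
t: 24.12
eef_pos: [0.5158, -0.1384, 0.3165]
ee_rot: [3.141, 0.0, -1.306]
force: [-0.3, 0.5, -2.0]
width: 0.0137
```

```bash
python3 -c "
from h import *
show()"
```

```text
t 24.12 p [ 0.5158 -0.1384  0.3165] rpy [ 3.1406e+00  3.0000e-04 -1.3061e+00] F [-0.3  0.5 -2. ] M [ 0.05 -0.03 -0.  ] w 0.0137 q [ 0.11  0.21 -0.42 -0.   -0.95  0.16]
```

It's free 2 mm below the earlier contact, so the blade is in the slot. Next, down to its floor.

Emit:
{"fn": "carry_out", "kwargs": {
  "targets": [
    [[0,0,0,0,0,0.05,-1],[0,0,0,0,0,0.05,-1],[0,0,0,0,0,0,-1]]
  ]
}}

```text
t: 24.5
eef_pos: [0.5161, -0.1385, 0.3148]
ee_rot: [-3.141, -0.0, -1.306]
force: [-2.6, 0.5, 2.9]
width: 0.0138
```

Emit:
{"fn": "carry_out", "kwargs": {
  "targets": [
    [[0,0,0,0,0,0.05,-1],[0,0,0,0,0,0,-1]]
  ]
}}

```text
t: 24.75
eef_pos: [0.5161, -0.1385, 0.3136]
ee_rot: [-3.141, -0.0, -1.306]
force: [-2.0, 0.8, 4.6]
width: 0.0134
```

```bash
python3 -c "
from h import *
show()"
```

```text
t 24.75 p [ 0.5161 -0.1385  0.3136] rpy [-3.1413e+00 -3.0000e-04 -1.3059e+00] F [-2.   0.8  4.6] M [ 0.35  0.81 -0.01] w 0.0134 q [ 0.11  0.21 -0.42  0.   -0.94  0.16]
```

The floor is found at TCP z of about 0.3137, 5 mm below the head's top as it should be. I'll ease the sideways load a bit, then push in 5.5 mm.

Emit:
{"fn": "carry_out", "kwargs": {
  "targets": [
    [[0,0,0,0,0.02,0,-1],[0,0,0,0,0,0.06,-1],[0,0,0,0,0,0.06,-1],[0,0,0,0,0,0,-1]]
  ]
}}

```text
t: 25.25
eef_pos: [0.5159, -0.1385, 0.3107]
ee_rot: [-3.14, -0.0, -1.306]
force: [-0.9, 1.6, 7.7]
width: 0.0137
```

```bash
python3 -c "
from h import *
show()"
```

```text
t 25.25 p [ 0.5159 -0.1385  0.3107] rpy [-3.1405e+00 -4.0000e-04 -1.3058e+00] F [-0.9  1.6  7.7] M [ 0.65  0.63 -0.04] w 0.0137 q [ 0.11  0.21 -0.43  0.   -0.93  0.16]
```

Emit:
{"fn": "carry_out", "kwargs": {
  "targets": [
    [[0,0,0,0,0.01,0.06,-1],[0,0,0,0,0,0.055,-1],[0,0,0,0,0,0,-1]]
  ]
}}

```text
t: 25.62
eef_pos: [0.5158, -0.1386, 0.3081]
ee_rot: [-3.14, -0.001, -1.306]
force: [-2.0, 2.1, 8.2]
width: 0.0134
```

```bash
python3 -c "
from h import *
show()"
```

```text
t 25.62 p [ 0.5158 -0.1386  0.3081] rpy [-3.1400e+00 -6.0000e-04 -1.3057e+00] F [-2.   2.1  8.2] M [0.88 0.75 0.01] w 0.0134 q [ 0.11  0.21 -0.43  0.   -0.92  0.16]
```

It's pushed in about 5.5 mm at about 10 N. Before turning I want the key centred on the cam axis, because its offset along the slot is uncertain. I'll raise it just off the floor and feel along the slot for the collar's inner wall.

Emit:
{"fn": "carry_out", "kwargs": {
  "targets": [
    [[0,0,0,0,0,-0.15,-1],[0,0,0,0,0,-0.17,-1],[0,0,0,0.04,0,0,-1],[0,0,0,0.05,0,0,-1],[0,0,0,0.05,0,0,-1],[0,0,0,0,0,0,-1]]
  ]
}}

```text
t: 26.38
eef_pos: [0.5162, -0.1421, 0.315]
ee_rot: [3.141, 0.0, -1.306]
force: [0.6, 0.2, -1.2]
width: 0.0141
```

```bash
cat > tool.py <<'E'
from h import *
s=show();Rm=R.from_euler('xyz',s['ee_rot']).as_matrix();print('tool F',(Rm.T@s['force']).round(1),'tool M',(Rm.T@s['moment']).round(2),'tool pos rel (.5158,-.1386) mm',(1000*Rm.T@(s['eef_pos']-[.5158,-.1386,0]))[:2].round(2))
E
python3 tool.py
```

```text
t 26.38 p [ 0.5162 -0.1421  0.315 ] rpy [ 3.1411e+00  1.0000e-04 -1.3063e+00] F [ 0.6  0.2 -1.2] M [ 0.07 -0.25 -0.07] w 0.0141 q [ 0.1   0.21 -0.42  0.   -0.94  0.17]
tool F [-0.  -0.6  1.2] tool M [ 0.26 -0.    0.07] tool pos rel (.5158,-.1386) mm [3.52 0.65]
```

Free so far at +3.5 mm. I'll continue in small steps.

Emit:
{"fn": "carry_out", "kwargs": {
  "targets": [
    [[0,0,0,0.04,0,0,-1],[0,0,0,0.04,0,0,-1],[0,0,0,0,0,0,-1]]
  ]
}}

```text
t: 26.75
eef_pos: [0.5167, -0.144, 0.3152]
ee_rot: [3.141, -0.0, -1.306]
force: [0.5, 0.4, -1.4]
width: 0.0137
```

```bash
python3 tool.py
```

```text
t 26.75 p [ 0.5167 -0.144   0.3152] rpy [ 3.1414 -0.     -1.3062] F [ 0.5  0.4 -1.4] M [ 0.04 -0.05  0.01] w 0.0137 q [ 0.09  0.21 -0.42  0.   -0.94  0.17]
tool F [-0.2 -0.5  1.4] tool M [ 0.06 -0.03 -0.01] tool pos rel (.5158,-.1386) mm [5.49 0.57]
```

Emit:
{"fn": "carry_out", "kwargs": {
  "targets": [
    [[0,0,0,0.04,0,0,-1],[0,0,0,0.04,0,0,-1],[0,0,0,0,0,0,-1]]
  ]
}}

```text
t: 27.12
eef_pos: [0.5173, -0.1459, 0.3152]
ee_rot: [3.141, 0.0, -1.306]
force: [-0.5, 0.5, -0.9]
width: 0.0134
```

```bash
python3 tool.py
```

```text
t 27.12 p [ 0.5173 -0.1459  0.3152] rpy [ 3.1415e+00  1.0000e-04 -1.3062e+00] F [-0.5  0.5 -0.9] M [0.16 0.04 0.02] w 0.0134 q [ 0.09  0.21 -0.41 -0.   -0.94  0.17]
tool F [-0.6  0.4  0.9] tool M [ 0.   -0.16 -0.02] tool pos rel (.5158,-.1386) mm [7.44 0.53]
```

Emit:
{"fn": "carry_out", "kwargs": {
  "targets": [
    [[0,0,0,0.04,0,0,-1],[0,0,0,0.03,0,0,-1],[0,0,0,0,0,0,-1]]
  ]
}}

```text
t: 27.5
eef_pos: [0.5175, -0.1471, 0.3151]
ee_rot: [3.141, 0.001, -1.306]
force: [-1.1, 5.7, -0.2]
width: 0.014
```

```bash
python3 tool.py
```

```text
t 27.5 p [ 0.5175 -0.1471  0.3151] rpy [ 3.1415e+00  1.2000e-03 -1.3063e+00] F [-1.1  5.7 -0.2] M [ 2.38  0.7  -0.  ] w 0.014 q [ 0.09  0.21 -0.41 -0.   -0.95  0.18]
tool F [-5.8 -0.4  0.2] tool M [-0.06 -2.48  0.  ] tool pos rel (.5158,-.1386) mm [8.27 0.57]
```

The blade's end meets the collar at about +8.1 mm. With 9.5 mm of travel to the wall, the centre is at about −1.4 mm along tool x. I'll go there, nudge across towards the slot's middle, and push in.

Emit:
{"fn": "carry_out", "kwargs": {
  "targets": [
    [[0,0,0,-0.14,0,0,-1],[0,0,0,-0.14,0.02,0,-1],[0,0,0,-0.13,0,0,-1],[0,0,0,0,0,0,-1]]
  ]
}}

```text
t: 28.0
eef_pos: [0.5147, -0.1375, 0.3155]
ee_rot: [-3.141, -0.0, -1.306]
force: [0.9, 0.9, 0.4]
width: 0.0135
```

```bash
python3 tool.py
```

```text
t 28.0 p [ 0.5147 -0.1375  0.3155] rpy [-3.1410e+00 -1.0000e-04 -1.3057e+00] F [0.9 0.9 0.4] M [ 0.38 -0.49 -0.02] w 0.0135 q [ 0.11  0.2  -0.42  0.   -0.94  0.16]
tool F [-0.6 -1.1 -0.4] tool M [ 0.57 -0.24  0.02] tool pos rel (.5158,-.1386) mm [-1.26  0.58]
```

Emit:
{"fn": "carry_out", "kwargs": {
  "targets": [
    [[0,0,0,0,-0.015,0.06,-1],[0,0,0,0,0,0.1,-1],[0,0,0,0,0,0.1,-1],[0,0,0,0,0,0.06,-1],[0,0,0,0,0,0,-1]]
  ]
}}

```text
t: 28.62
eef_pos: [0.515, -0.1377, 0.3081]
ee_rot: [-3.141, -0.0, -1.306]
force: [-2.8, 1.8, 9.6]
width: 0.0141
```

```bash
python3 tool.py
```

```text
t 28.62 p [ 0.515  -0.1377  0.3081] rpy [-3.1412e+00 -3.0000e-04 -1.3058e+00] F [-2.8  1.8  9.6] M [1.03 1.07 0.02] w 0.0141 q [ 0.11  0.21 -0.43  0.   -0.92  0.16]
tool F [-2.5  2.2 -9.6] tool M [-0.76 -1.27 -0.02] tool pos rel (.5158,-.1386) mm [-0.93  0.39]
```

Now the turn. It goes clockwise in steps, watching the twist and side forces.

Emit:
{"fn": "carry_out", "kwargs": {
  "targets": [
    [[0,0,0.7,0,-0.01,0,-1],[0,0,0.8,0,-0.01,0,-1],[0,0,0.8,0,-0.01,0,-1],[0,0,0,0,0,0,-1]]
  ]
}}

```text
t: 29.12
eef_pos: [0.5162, -0.1378, 0.3085]
ee_rot: [-3.14, -0.001, -1.628]
force: [-1.2, -0.3, 9.3]
width: 0.0137
```

```bash
python3 tool.py
```

```text
t 29.12 p [ 0.5162 -0.1378  0.3085] rpy [-3.1397e+00 -6.0000e-04 -1.6282e+00] F [-1.2 -0.3  9.3] M [0.26 0.48 0.02] w 0.0137 q [ 0.11  0.21 -0.43  0.   -0.92 -0.16]
tool F [ 0.3  1.2 -9.3] tool M [-0.49 -0.23 -0.02] tool pos rel (.5158,-.1386) mm [-0.62 -0.97]
```

Emit:
{"fn": "carry_out", "kwargs": {
  "targets": [
    [[0,0,0.8,0,-0.01,0.015,-1],[0,0,0.8,0,-0.01,0,-1],[0,0,0.8,0,-0.01,0,-1],[0,0,0,0,0,0,-1]]
  ]
}}

```text
t: 29.62
eef_pos: [0.5167, -0.138, 0.3081]
ee_rot: [-3.14, -0.0, -1.963]
force: [-3.0, 0.1, 8.6]
width: 0.014
```

```bash
python3 tool.py
```

```text
t 29.62 p [ 0.5167 -0.138   0.3081] rpy [-3.1402e+00 -2.0000e-04 -1.9634e+00] F [-3.   0.1  8.6] M [0.36 0.72 0.08] w 0.014 q [ 0.11  0.22 -0.43  0.   -0.92 -0.5 ]
tool F [ 1.   2.8 -8.6] tool M [-0.81 -0.06 -0.08] tool pos rel (.5158,-.1386) mm [-0.89 -1.05]
```

Emit:
{"fn": "carry_out", "kwargs": {
  "targets": [
    [[0,0,0.8,0,-0.01,0,-1],[0,0,0.8,0,-0.01,0,-1],[0,0,0.8,0,-0.01,0,-1],[0,0,0,0,0,0,-1]]
  ]
}}

```text
t: 30.12
eef_pos: [0.5172, -0.1382, 0.3079]
ee_rot: [-3.141, 0.0, -2.299]
force: [-3.3, 1.4, 8.4]
width: 0.0135
```

```bash
python3 tool.py
```

```text
t 30.12 p [ 0.5172 -0.1382  0.3079] rpy [-3.1407  0.     -2.2986] F [-3.3  1.4  8.4] M [0.6  0.97 0.07] w 0.0135 q [ 0.11  0.22 -0.43  0.   -0.93 -0.83]
tool F [ 1.2  3.4 -8.4] tool M [-1.12  0.2  -0.07] tool pos rel (.5158,-.1386) mm [-1.21 -1.07]
```

Emit:
{"fn": "carry_out", "kwargs": {
  "targets": [
    [[0,0,0.8,0,0,0,-1],[0,0,0.8,0,0,0,-1],[0,0,0.8,0,0,0,-1],[0,0,0,0,0,0,-1]]
  ]
}}

```text
t: 30.62
eef_pos: [0.5173, -0.1384, 0.308]
ee_rot: [-3.14, 0.0, -2.634]
force: [-2.0, -0.5, 8.7]
width: 0.0143
```

```bash
python3 tool.py
```

```text
t 30.62 p [ 0.5173 -0.1384  0.308 ] rpy [-3.1404e+00  3.0000e-04 -2.6335e+00] F [-2.  -0.5  8.7] M [0.07 0.79 0.07] w 0.0143 q [ 0.11  0.22 -0.43  0.   -0.93 -1.17]
tool F [ 2.   0.6 -8.7] tool M [-0.45  0.66 -0.07] tool pos rel (.5158,-.1386) mm [-1.53 -0.88]
```

Emit:
{"fn": "carry_out", "kwargs": {
  "targets": [
    [[0,0,0.7,0,0,0,-1],[0,0,0.6,0,0,0,-1],[0,0,0.5,0,0,0,-1],[0,0,0,0,0,0,-1]]
  ]
}}

```text
t: 31.12
eef_pos: [0.5173, -0.1385, 0.3081]
ee_rot: [-3.14, 0.001, -2.884]
force: [-2.1, -0.6, 8.7]
width: 0.0137
```

```bash
python3 tool.py
```

```text
t 31.12 p [ 0.5173 -0.1385  0.3081] rpy [-3.1402e+00  7.0000e-04 -2.8843e+00] F [-2.1 -0.6  8.7] M [-0.29  0.7   0.07] w 0.0137 q [ 0.11  0.22 -0.43  0.   -0.93 -1.42]
tool F [ 2.2 -0.  -8.7] tool M [ 0.11  0.75 -0.07] tool pos rel (.5158,-.1386) mm [-1.7  -0.73]
```

Emit:
{"fn": "carry_out", "kwargs": {
  "targets": [
    [[0,0,0.4,0,0,0,-1],[0,0,0.4,0,0,0,-1],[0,0,0,0,0,0,-1]]
  ]
}}

```text
t: 31.5
eef_pos: [0.5173, -0.1386, 0.3081]
ee_rot: [-3.14, 0.001, -2.996]
force: [-1.7, -0.4, 9.1]
width: 0.0135
```

```bash
python3 tool.py
```

```text
t 31.5 p [ 0.5173 -0.1386  0.3081] rpy [-3.1402e+00  8.0000e-04 -2.9957e+00] F [-1.7 -0.4  9.1] M [-0.52  0.67  0.03] w 0.0135 q [ 0.11  0.22 -0.43  0.   -0.93 -1.53]
tool F [ 1.7 -0.1 -9.1] tool M [ 0.42  0.74 -0.03] tool pos rel (.5158,-.1386) mm [-1.79 -0.63]
```

No stop felt yet. I'll keep turning in small steps.

Emit:
{"fn": "carry_out", "kwargs": {
  "targets": [
    [[0,0,0.4,0,0,0,-1],[0,0,0.4,0,0,0,-1],[0,0,0,0,0,0,-1]]
  ]
}}

```text
t: 31.88
eef_pos: [0.5174, -0.1386, 0.3081]
ee_rot: [-3.14, 0.001, -3.107]
force: [-1.9, -1.4, 8.7]
width: 0.0136
```

```bash
python3 tool.py
```

```text
t 31.88 p [ 0.5174 -0.1386  0.3081] rpy [-3.1402e+00  1.0000e-03 -3.1075e+00] F [-1.9 -1.4  8.7] M [-0.7   0.64  0.08] w 0.0136 q [ 0.1   0.22 -0.43  0.   -0.93 -1.64]
tool F [ 1.9 -1.4 -8.7] tool M [ 0.68  0.66 -0.08] tool pos rel (.5158,-.1386) mm [-1.86 -0.51]
```

Emit:
{"fn": "carry_out", "kwargs": {
  "targets": [
    [[0,0,0.3,0,0,0,-1],[0,0,0.3,0,0,0,-1],[0,0,0,0,0,0,-1]]
  ]
}}

```text
t: 32.25
eef_pos: [0.5174, -0.1386, 0.3082]
ee_rot: [-3.14, 0.001, 3.092]
force: [-1.5, -1.4, 8.5]
width: 0.014
```

```bash
python3 tool.py
```

```text
t 32.25 p [ 0.5174 -0.1386  0.3082] rpy [-3.1402e+00  1.2000e-03  3.0924e+00] F [-1.5 -1.4  8.5] M [-0.77  0.56  0.1 ] w 0.014 q [ 0.11  0.22 -0.43  0.   -0.93 -1.73]
tool F [ 1.5 -1.5 -8.5] tool M [ 0.8   0.52 -0.1 ] tool pos rel (.5158,-.1386) mm [-1.96 -0.41]
```

Emit:
{"fn": "carry_out", "kwargs": {
  "targets": [
    [[0,0,0.3,0,0,0,-1],[0,0,0.3,0,0,0,-1],[0,0,0,0,0,0,-1]]
  ]
}}

```text
t: 32.62
eef_pos: [0.5174, -0.1387, 0.3082]
ee_rot: [-3.14, 0.001, 3.009]
force: [-1.2, -2.0, 8.5]
width: 0.0138
```

```bash
python3 tool.py
```

```text
t 32.62 p [ 0.5174 -0.1387  0.3082] rpy [-3.1401e+00  1.4000e-03  3.0090e+00] F [-1.2 -2.   8.5] M [-0.95  0.56  0.28] w 0.0138 q [ 0.11  0.22 -0.43  0.   -0.93 -1.81]
tool F [ 0.9 -2.2 -8.5] tool M [ 1.01  0.42 -0.29] tool pos rel (.5158,-.1386) mm [-2.05 -0.31]
```

Emit:
{"fn": "carry_out", "kwargs": {
  "targets": [
    [[0,0,0.3,0,0,0,-1],[0,0,0,0,0,0,-1]]
  ]
}}

```text
t: 32.88
eef_pos: [0.5174, -0.1387, 0.3082]
ee_rot: [-3.14, 0.001, 2.967]
force: [-2.3, -2.6, 9.0]
width: 0.0135
```

```bash
python3 tool.py; python3 look.py s11.png
```

```text
t 32.88 p [ 0.5174 -0.1387  0.3082] rpy [-3.1401e+00  1.3000e-03  2.9672e+00] F [-2.3 -2.6  9. ] M [-1.05  0.64  0.38] w 0.0135 q [ 0.1   0.22 -0.43  0.   -0.93 -1.85]
tool F [ 1.8 -2.9 -9. ] tool M [ 1.14  0.45 -0.38] tool pos rel (.5158,-.1386) mm [-2.01 -0.3 ]
t 32.88 p [ 0.5174 -0.1387  0.3082] rpy [-3.1401e+00  1.3000e-03  2.9672e+00] F [-2.3 -2.6  9. ] M [-1.05  0.64  0.38] w 0.0135 q [ 0.1   0.22 -0.43  0.   -0.93 -1.85]
shift units [-0.018  0.039 -0.493]
turn units [-1.6000e-02 -5.0000e-03 -1.4396e+01]
[[217.9, 278.4], [217.4, 281.1], [216.9, 283.7]]
```

View pics/s11.png

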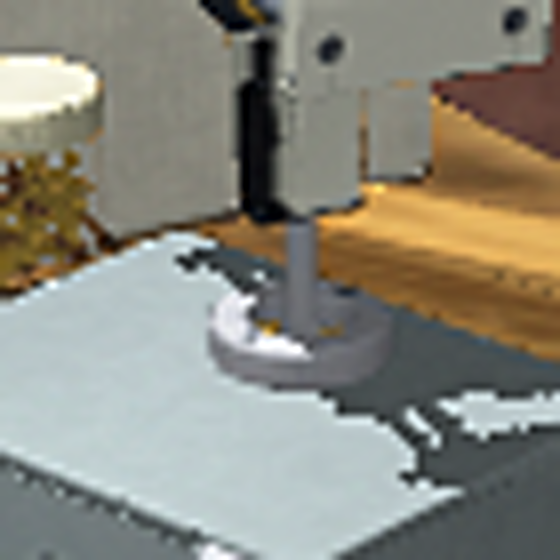

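The twist has risen to 0.38 N m, well above the running 0.1, so the cam is at its stop. I'll ease the twist off, let it spring up slowly, and check.

Emit:
{"fn": "carry_out", "kwargs": {
  "targets": [
    [[0,0,-0.5,0,0,0,-1],[0,0,-0.5,0,0,0,-1],[0,0,-0.5,0,0,0,-1],[0,0,0,0,0,0,-1]]
  ]
}}

```text
t: 33.42
eef_pos: [0.5174, -0.1386, 0.3082]
ee_rot: [-3.14, 0.001, -3.106]
force: [-1.9, -1.0, 9.2]
width: 0.0139
```

```bash
python3 tool.py
```

```text
t 33.42 p [ 0.5174 -0.1386  0.3082] rpy [-3.1403e+00  1.2000e-03 -3.1057e+00] F [-1.9 -1.   9.2] M [-0.54  0.54  0.03] w 0.0139 q [ 0.11  0.22 -0.43  0.   -0.93 -1.64]
tool F [ 1.9 -1.  -9.2] tool M [ 0.52  0.56 -0.03] tool pos rel (.5158,-.1386) mm [-2.02 -0.46]
```

Emit:
{"fn": "carry_out", "kwargs": {
  "targets": [
    [[0,0,0,0,0,-0.08,-1],[0,0,0,0,0,-0.08,-1],[0,0,0,0,0,0,-1]]
  ]
}}

```text
t: 33.8
eef_pos: [0.5174, -0.1386, 0.3119]
ee_rot: [-3.14, 0.001, -3.107]
force: [-0.8, -2.7, 5.6]
width: 0.0136
```

```bash
python3 tool.py
```

```text
t 33.8 p [ 0.5174 -0.1386  0.3119] rpy [-3.1404e+00  1.1000e-03 -3.1069e+00] F [-0.8 -2.7  5.6] M [-0.71  0.17  0.05] w 0.0136 q [ 0.11  0.21 -0.42  0.   -0.93 -1.64]
tool F [ 0.9 -2.7 -5.6] tool M [ 0.7   0.2  -0.05] tool pos rel (.5158,-.1386) mm [-1.92 -0.39]
```

The spring still pushes at 1.8 mm depth, so the cam rose past the 4 mm mid-turn trap and has been caught locked. Now I'll draw the key out and look.

Emit:
{"fn": "carry_out", "kwargs": {
  "targets": [
    [[0,0,0,0,0,-0.08,-1],[0,0,0,0,0,-0.06,-1],[0,0,0,0,0,0,-1]]
  ]
}}

```text
t: 34.17
eef_pos: [0.5174, -0.1385, 0.3147]
ee_rot: [-3.141, 0.001, -3.107]
force: [1.3, -3.9, 2.7]
width: 0.0136
```

```bash
python3 tool.py
```

```text
t 34.17 p [ 0.5174 -0.1385  0.3147] rpy [-3.1408e+00  7.0000e-04 -3.1070e+00] F [ 1.3 -3.9  2.7] M [-1.62 -0.5   0.  ] w 0.0136 q [ 0.11  0.21 -0.42  0.   -0.94 -1.64]
tool F [-1.1 -3.9 -2.7] tool M [ 1.63 -0.44 -0.01] tool pos rel (.5158,-.1386) mm [-1.78 -0.18]
```

Emit:
{"fn": "carry_out", "kwargs": {
  "targets": [
    [[0,0,0,0,0,-0.2,-1],[0,0,0,0,0,-0.4,-1],[0,0,0,0,0,-0.6,-1],[0,0,0,0,0,-0.6,-1],[0,0,0,0,0,0,-1]]
  ]
}}

```text
t: 34.8
eef_pos: [0.5175, -0.1379, 0.3612]
ee_rot: [3.142, 0.003, -3.107]
force: [-0.0, 0.7, -1.4]
width: 0.0137
```

```bash
python3 tool.py;python3 look.py s12.png; python3 -c "
from rect import *
im,d=grab('side');v=rect('side',im,.0885,(.5198,-.1322),half=.03);cv2.imwrite('pics/s12r.png',v[:,:,::-1])"
```

```text
t 34.8 p [ 0.5175 -0.1379  0.3612] rpy [ 3.1415  0.0032 -3.107 ] F [-0.   0.7 -1.4] M [ 0.08 -0.21 -0.02] w 0.0137 q [ 0.11  0.16 -0.36  0.   -1.05 -1.64]
tool F [0.  0.7 1.4] tool M [-0.07 -0.21  0.02] tool pos rel (.5158,-.1386) mm [-2.88  0.63]
t 34.8 p [ 0.5175 -0.1379  0.3612] rpy [ 3.1415  0.0032 -3.107 ] F [-0.   0.7 -1.4] M [ 0.08 -0.21 -0.02] w 0.0137 q [ 0.11  0.16 -0.36  0.   -1.05 -1.64]
shift units [-0.015  0.005  1.628]
turn units [ -0.02    0.017 -12.899]
[[198.1, 278.6], [197.4, 281.0], [196.8, 283.4]]
```

View pics/s12.png

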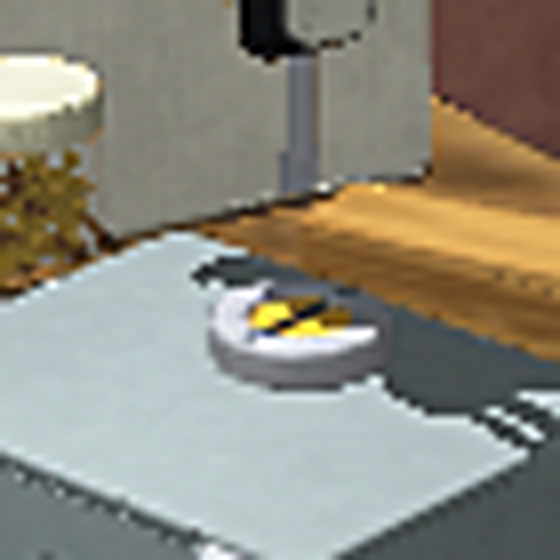

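View pics/s12r.png

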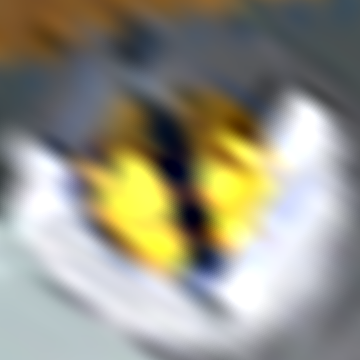

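The slot now runs along the box's x, in line with the index marks: it goes from about (265,340) to (320,300) in the crop. I'll carry the key back to the exact pose where it was picked up.

```bash
python3 -c "
from h import *
todo([.5737,.1261,.361],-3.029)"
```

```text
shift units [-2.631 10.478 -0.054]
turn units [ 0.002  0.003 -0.561]
```

Emit:
{"fn": "carry_out", "kwargs": {
  "targets": [
    [[0,0,0,-0.2,0.7,0,-1],[0,0,0,-0.25,1,0,-1],[0,0,0,-0.25,1,0,-1],[0,0,0,-0.25,1,0,-1],[0,0,0,-0.25,1,0,-1],[0,0,0,-0.25,1,0,-1],[0,0,0,-0.25,1,0,-1],[0,0,0,-0.25,1,0,-1],[0,0,0,-0.25,1,0,-1],[0,0,0,-0.25,1,0,-1],[0,0,0,-0.18,0.6,0,-1],[0,0,-0.56,0,0.18,0,-1],[0,0,0,0,0,0,-1],[0,0,0,0,0,0,-1]]
  ]
}}

```text
t: 36.65
eef_pos: [0.5738, 0.1259, 0.3593]
ee_rot: [-3.141, -0.0, -3.031]
force: [-0.2, 0.3, -2.0]
width: 0.0138
```

```bash
python3 -c "
from h import *
s=show();todo([.5737,.1261,.2354],-3.029)
p=s['eef_pos'];Rm=R.from_euler('xyz',s['ee_rot']).as_matrix()
im,d=grab('side')
q=proj('side',[p+Rm@np.array([x,0,.2314]) for x in(-.007,0,.007)]);print(q)
r0,c0=195,291
a=cv2.resize(im[r0:r0+80,c0:c0+80],None,fx=7,fy=7,interpolation=cv2.INTER_CUBIC)
for r,c in q: cv2.circle(a,(int((c-c0+.5)*7),int((r-r0+.5)*7)),3,(255,0,255),-1)
cv2.imwrite('pics/s13.png',a[:,:,::-1])
im,d=grab('top','t13.png')
from cam import *
q,C=head('top',im,d);cv2.imwrite('pics/t13r.png',q[:,:,::-1])
"
```

```text
t 36.65 p [0.5738 0.1259 0.3593] rpy [-3.1415e+00 -3.0000e-04 -3.0308e+00] F [-0.2  0.3 -2. ] M [ 0.   -0.15  0.03] w 0.0138 q [ 0.55  0.25 -0.25 -0.   -1.07 -2.01]
shift units [-0.     0.008  4.956]
turn units [-0.001 -0.002 -0.013]
[[247.39970185 328.76204828]
 [246.32624697 331.27624675]
 [245.26116239 333.77066267]]
top head centre [ 0.5175 -0.1386] equiv diam mm 31.201775380467115 slot yaw 0.24291982531420878 slot offset mm 0.9399274825266414 -0.24202405107854022
```

View pics/s13.png

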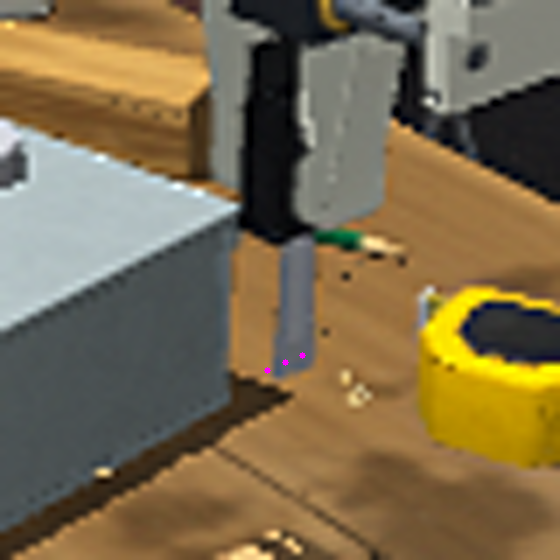

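View pics/t13r.png

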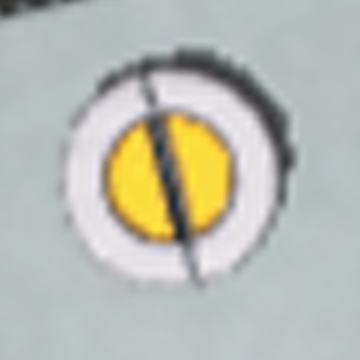

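The slot is at 0.243 rad, in line with the marks, so the cam is locked. The key sits in the jaws exactly as when it was picked up. Lowering it now.

Emit:
{"fn": "carry_out", "kwargs": {
  "targets": [
    [[0,0,0,0,0,0.7,-1],[0,0,0,0,0,0.9,-1],[0,0,0,0,0,0.8,-1],[0,0,0,0,0,0.5,-1],[0,0,0,0,0,0.2,-1],[0,0,0,0,0,0.1,-1],[0,0,0,0,0,0,-1]]
  ]
}}

```text
t: 37.62
eef_pos: [0.574, 0.1261, 0.2798]
ee_rot: [3.141, 0.001, -3.029]
force: [-0.2, 0.3, -1.4]
width: 0.0139
```

```bash
python3 -c "
from h import *
s=show();todo([.5737,.1261,.2354],-3.029)"
```

```text
t 37.62 p [0.574  0.1261 0.2798] rpy [ 3.1414e+00  7.0000e-04 -3.0291e+00] F [-0.2  0.3 -1.4] M [ 0.07 -0.17 -0.04] w 0.0139 q [ 0.55  0.33 -0.35  0.   -0.9  -2.01]
shift units [1.200e-02 1.000e-03 1.778e+00]
turn units [ 0.001  0.005 -0.   ]
```

The tip is entering freely. I'll go on down.

Emit:
{"fn": "carry_out", "kwargs": {
  "targets": [
    [[0,0,0,0,0,0.15,-1],[0,0,0,0,0,0.2,-1],[0,0,0,0,0,0,-1]]
  ]
}}

```text
t: 38.0
eef_pos: [0.5736, 0.126, 0.2702]
ee_rot: [-3.141, -0.001, -3.029]
force: [-0.7, -0.3, -0.6]
width: 0.0136
```

Emit:
{"fn": "carry_out", "kwargs": {
  "targets": [
    [[0,0,0,0,0,0.4,-1],[0,0,0,0,0,0.4,-1],[0,0,0,0,0,0.4,-1],[0,0,0,0,0,0.17,-1],[0,0,0,0,0,0,-1]]
  ]
}}

```text
t: 38.62
eef_pos: [0.5737, 0.126, 0.2359]
ee_rot: [-3.141, -0.001, -3.029]
force: [0.1, -0.1, -1.0]
width: 0.0136
```

```bash
python3 -c "
from h import *
s=show();todo([.5737,.1261,.2344],-3.029)"
```

```text
t 38.62 p [0.5737 0.126  0.2359] rpy [-3.1411e+00 -9.0000e-04 -3.0289e+00] F [ 0.1 -0.1 -1. ] M [ 0.03 -0.17 -0.02] w 0.0136 q [ 0.55  0.38 -0.39  0.   -0.8  -2.01]
shift units [0.001 0.003 0.06 ]
turn units [-0.003 -0.006  0.   ]
```

Emit:
{"fn": "carry_out", "kwargs": {
  "targets": [
    [[0,0,0,0,0,0.04,-1],[0,0,0,0,0,0.03,-1],[0,0,0,0,0,0,-1]]
  ],
  "squeeze": 20
}}

```text
t: 39.0
eef_pos: [0.5738, 0.1261, 0.2348]
ee_rot: [3.141, 0.0, -3.029]
force: [0.6, 0.2, -0.4]
width: 0.014
```

Emit:
{"fn": "carry_out", "kwargs": {
  "targets": [
    [[0,0,0,0,0,0,-0.64],[0,0,0,0,0,0,-0.55],[0,0,0,0,0,0,-0.4],[0,0,0,0,0,0,-0.2],[0,0,0,0,0,0,0],[0,0,0,0,0,0,0]]
  ]
}}

```text
t: 39.75
eef_pos: [0.5738, 0.126, 0.2346]
ee_rot: [-3.142, -0.0, -3.029]
force: [-0.5, -0.5, 0.6]
width: 0.0432
```

```bash
python3 -c "
from h import *
s=show()"
```

```text
t 39.75 p [0.5738 0.126  0.2346] rpy [-3.1415 -0.     -3.029 ] F [-0.5 -0.5  0.6] M [ 0.05 -0.19  0.01] w 0.0432 q [ 0.55  0.38 -0.39  0.   -0.8  -2.01]
```

Released. I'll rise straight up and move clear, towards the robot and to the left.

Emit:
{"fn": "carry_out", "kwargs": {
  "targets": [
    [[0,0,0,0,0,-0.3,0],[0,0,0,0,0,-0.6,0],[0,0,0,0,0,-1,0],[0,0,0,0,0,-1,0],[0,0,0,0,0,-1,0],[0,0,0,0,0,-1,0],[0,0,0,0.5,1,0,0],[0,0,0,0.6,1,0,0],[0,0,0,0.6,1,0,0],[0,0,0,0.6,1,0,0],[0,0,0,0.6,1,0,0],[0,0,0,0.6,1,0,0],[0,0,0,0.5,1,0,0],[0,0,0,0,1,0,0],[0,0,0,0,0,0,0],[0,0,0,0,0,0,0]]
  ]
}}

```text
t: 41.75
eef_pos: [0.4522, 0.3136, 0.3573]
ee_rot: [-3.141, -0.0, -3.029]
force: [-0.8, -0.4, 0.4]
width: 0.0438
```

Run:
```python
from cam import *
show()
im,d=grab('top','t14.png');head('top',im,d)
P,rr,cc=cloud('top',d,180,240,245,300)
k=(P[:,2]>.08);r=cv2.minAreaRect(P[k][:,:2].astype(np.float32));print('key top',r,np.median(P[k][:,2]),k.sum())
P,rr,cc=cloud('top',d,150,280,320,460);k=(P[:,2]>.07)&(P[:,2]<.083);print('lid',planefit(P[k],tol=.002)[:2])
for q in ['tape_measure','screw_jar','screw_box']:
    for l in arm.landmark_of('top',q)[:1]: print(q,np.round(l['point'],1),l['conf'])
im,d=grab('side','s14.png')
a=cv2.resize(im[170:330,210:370],None,fx=3.7,fy=3.7,interpolation=cv2.INTER_CUBIC);cv2.imwrite('pics/s14z.png',a[:,:,::-1])
```

```text
t 41.75 p [0.4522 0.3136 0.3573] rpy [-3.1414e+00 -1.0000e-04 -3.0289e+00] F [-0.8 -0.4  0.4] M [ 0.06 -0.11  0.01] w 0.0438 q [ 0.96  0.19 -0.33  0.   -1.05 -2.42]
top head centre [ 0.5174 -0.1386] equiv diam mm 31.23491317665728 slot yaw 0.2418284675677581 slot offset mm 0.8156324092341265 -0.23273376112347657
key top ((0.5720676779747009, 0.12630963325500488), (0.03763263672590256, 0.014241890981793404), 6.5832014083862305) 0.09081827786618435 124
lid (array([ 0.54556046, -0.13003588,  0.07679917]), array([ 0.00113009, -0.00323695,  0.99999412]))
tape_measure [294.  332.5] 0.77
screw_jar [241.7 488.1] 0.72
```

View pics/s14z.png

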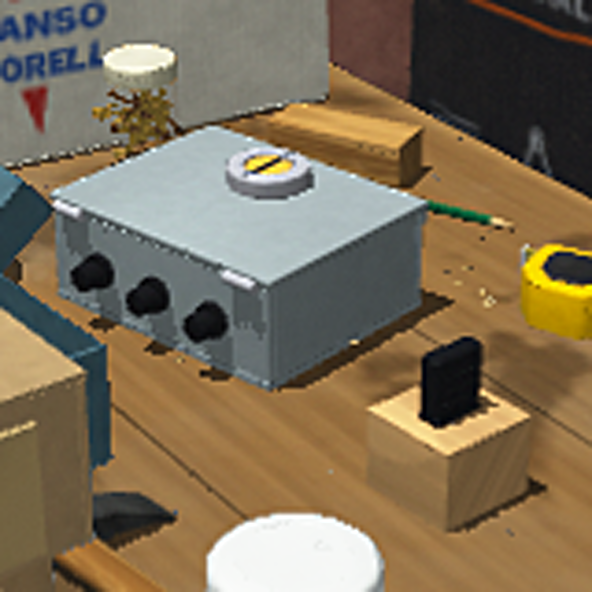

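View pics/t14.png

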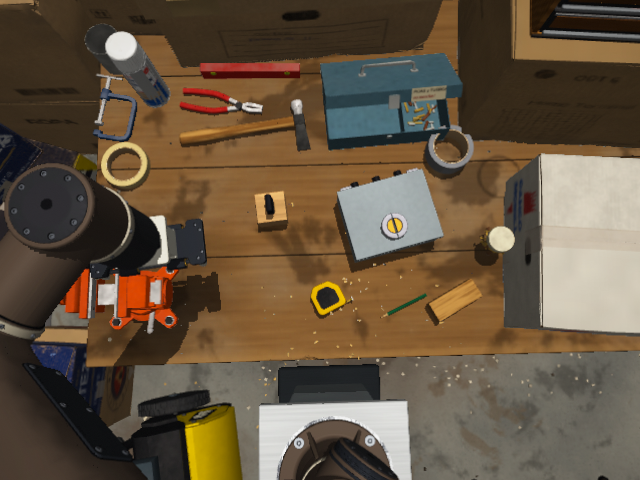

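The final pictures show the lid flat and the slot on the index marks, at (226,394) in the top view. The key stands upright in its block at (208,269), the tape and jar are where they were, and the gripper is free and touching nothing. I'm handing in.

```bash
python3 -c "
from h import *
show();print(arm.job_done())"
```

```text
t 42.0 p [0.4522 0.3131 0.3572] rpy [-3.1415e+00 -1.0000e-04 -3.0298e+00] F [ 1.1  0.1 -0.2] M [ 0.05 -0.17  0.01] w 0.0437 q [ 0.96  0.19 -0.33  0.   -1.05 -2.42]
the job is handed in; nothing more can be done
None
```

The lid is shut and locked, the key is back upright in its block, and I handed the job in at 42 s; it reports no verdict.

**What I did**
- **Lid:** I pressed it shut with the closed fingers and it ended flat.
- **Finding the slot:** The first probe landed on the cam head beside the slot. I shifted 2 mm and the blade dropped in. I then felt for the collar wall to centre the key.
- **Locking:** I pushed in about 5.5 mm at roughly 10 N and turned clockwise until the twist rose from about 0.1 to 0.38 N m at the stop. I then eased off, and the cam sprang fully up.
- **Key:** I put it back at its pickup pose and let go.

**Last checks**
- **Lid and cam:** The lid top measured 76.8 mm and level. The slot was at 0.242 rad against a box yaw of about 0.25, so it lines up with the index marks.
- **Key:** It stood within about 0.4 mm of where it started.
- **Robot:** Forces were near zero, with the gripper clear.

**Doubts and disagreements**
- **Cameras:** They disagreed by up to 6 mm, so I settled the key and cam positions by touch. My first closing on the key, trusting the side camera, nudged it with about 6 N before I recentred.
- **Bystanders:** The tape measure and jar were found where they started. The detector did not find the screw box in the last top view, where the arm hid it. I never touched it, but that final position is unconfirmed.

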